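# Put the lantern together from the parts in the box shelf

## Robot

A 6-joint arm with a two-finger parallel gripper is mounted at the origin on the work surface. World frame = base frame: x ahead of the robot, y to its left, z up, the work surface at z = 0. Lengths are in m, angles in degrees, forces in N, time in s.
With the tool pointing down it reaches from about 0.4 to 0.825 m from the base axis. Payload 7 kg.
Tool frame: the origin (TCP) lies midway between the tips of the shut fingers; the grasp point (between the pads) lies 19 mm behind it; z points along the fingers, y is the direction in which the jaws open and shut (so a half turn about z gives the same grasp; the last joint's range is limited). The gripper opens to 88 mm and grips with 3 to 60 N. Pads are 19 mm wide; open, the fingers measure 130 mm over their backs; the gripper's body (78 mm by 193 mm) begins 47 mm behind the grasp point.
Start: joints at [-51.446, 20.546, 0.682, 0, -70.136, -16.507], TCP at [0.253, -0.626, 0.206] pointing down, gripper open.
Joint ranges: [-176.03, 176.03], [-82.01, 121.73], [-58.28, 71.71], [-173.87, 95.51], [-174.79, -0.11], [-173.66, 173.66]. Speed limits (degrees/s): [136.94, 136.94, 172.46, 180, 180, 180].

## Interface

Orientations are given as [roll, pitch, yaw] about the fixed x, y, z axes, in that order (R = Rz(yaw) Ry(pitch) Rx(roll)).
In Python, from plant import sensors, viewer, r gives the robot as it stands. The module is installed in compiled form; this text tells all that it offers.
- The arm moves only by the shell command python3 -m handwheel 'ROWS' [OPENING] [FORCE]. ROWS is JSON, one flat list of numbers, 6 for each row, row after row: the shift along the world's x, y, z in cm, then the turn, a rotation vector about the world's x, y, z in rad. In form: [tx, ty, tz, wx, wy, wz, tx, ty, tz, wx, wy, wz, ...]. A call has 1 to 8 rows; each row is the pose to reach, as a shift and turn from the pose measured when the call began; what a row does not reach only later rows make up. A row lasts 1/10 s, in which the tool goes at most 50 mm and 8.59 degrees, less where a joint would pass 70% of its speed; a pose out of reach is approached as far as the arm can. A call with a gripper value outside its range is refused whole. OPENING is the closure in counts, from 0 (fully open) to 255 (shut), set as the call begins (- or left out, the last holds). The fingers move at their own pace and stop on an object; FORCE is the grip in N (left out, the last holds). Time passes only in rows, so rows that repeat a pose let the fingers close. It gives the time, the measured TCP pose, the force and the opening at its end, in the units of the state.
- sensors.get_state(): the state, without advancing time (a new reading comes with each control period).
- viewer.capture(name): name is "side" or "top" or "wrist"; returns a dict with "img" (420x560x3 uint8, red, green, blue), "camera_matrix" (3x3 intrinsics, pixels), "k1" (the pictures are not rectified: a ray, as slopes to the right and down, at radius r is drawn at 1 + k1 r^2 times it, then the intrinsics apply), "camera_from_world" (4x4, takes a point from world to camera coordinates); the wrist camera has in their place "mount" (4x4, takes a point from camera to tool coordinates, whose origin is the TCP and whose axes are the flange's). Camera axes: x right, y down, z forward; pixel columns grow to the right and rows downward; lengths in m; the calibration is good to about 2 mm. A picture is of the moment at which its call begins: read the wrist's pose just before it. There is no depth.
- r.close_job(): hands the job in, once; it reports no verdict.
The state is a dict: "time_s": time; "joints": joint angles; "qd": joint speeds; "joint_torque": joint torques, N m; "tcp_pos": TCP position; "eef_rot": TCP orientation; "contact_force": force on the tool from outside, world axes, zero at the start; "moment": the same for the moment, N m; "gripper_width": finger opening in m.
Only numpy, scipy, OpenCV 4.12 (cv2) and the standard library are available. Lean on these libraries where they do the work, as an engineer would, in place of code of your own. Each camera call takes 0.05 s, during which the arm holds its last target.

## Task

Put the LED lantern together on its dark green foot with parts from the box shelf, one at a time in this order: the yellow battery pack, turned so its slot drops over the foot's brass tongue until it sits flat on the foot; the steel mirror, LED stem up, on the pack; the white tube shade upright on the mirror around the stem; and last the dark green lid, knob up, on the shade. Centre each part over the foot and let go of it before fetching the next. Leave the orange jar, its cap, the egg cup and the fuse holder where they are.

Things in the scene. Friction and masses are not known exactly. Their poses are not given: they have to be found in the camera images.
- foot: The lantern's foot, fixed to the table: dark green round puck, 94 mm across, flat top 22 mm above the table. From its centre stands a brass flat tongue, 23 mm long (along the foot's x) by 9 mm thick (along y), its top third narrower (18 x 5 mm), ending 28 mm above the puck's top. Origin: centre of the underside, on the table. z up.
- pack: Battery pack: yellow square block, 50 x 50 mm, 36 mm high, loose. A rectangular slot 29 mm (along the pack's x) by 15 mm (along y) goes right through it from top to bottom at the centre; fits the foot's tongue either way round (half-turn the same). Four steel contacts on top. About 140 g. Origin: centre of the underside; z up. Flat on the foot its origin is 22 mm above the foot's and the tongue ends 8 mm below its top.
- mirror: Small round steel mirror: disc 60 mm across, 6 mm thick, with an upright white and yellow LED stem 14 mm across in its centre, top of the stem 36 mm above the underside. About 100 g, loose. Origin: centre of the underside; z up along the stem. On the pack its origin is 58 mm above the foot's.
- shade: Lamp shade: white plastic tube, open at both ends, standing upright, 50 mm outside, 42 mm inside, 48 mm high. About 50 g, loose. Origin: centre of the lower end; z up along its axis. On the mirror its origin is 64 mm above the foot's.
- lid: Lantern lid: dark green disc 60 mm across, 8 mm thick, with a dark green round knob 14 mm across in its centre, top of the knob 30 mm above the underside. About 60 g, loose. Origin: centre of the underside; z up along the knob. On the shade its origin is 112 mm above the foot's.
- shelf: Shallow wooden box shelf laid on its back on the table, fixed: outside 310 mm (x) by 510 mm (y), floor 8 mm thick, walls 10 mm thick and 36 mm high over the table. All loose parts stand on its floor at the start, in two rows (along y) of four in any order, rows about 130 mm apart, neighbours in a row about 110 mm. Origin: centre of the underside; z up.
- jar: Bystander: open orange plastic jar standing upright, 54 mm across, 55 mm high. Origin: centre of the underside.
- jar_cap: Bystander: orange jar cap lying upside down (hollow side up), 54 mm across, 14 mm high. Origin: centre of its lower side.
- egg_cup: Bystander: pale blue melamine egg cup standing upright, 48 mm across, 52 mm high. Origin: centre of the underside.
- fuse_holder: Bystander: black plastic fuse holder, 56 mm (its x) by 24 mm, 23 mm high, with a glass fuse in brass clips. Origin: centre of the underside.
Things that resemble listed ones, but are neither listed nor needed, are in the scene too. Leave any purple look-alike of the mirror alone.

How it is judged (in metres and radians):
On the way, in this order (a step that is already met when the one before it is completed fails the run):
1. battery pack down over the tongue, flat on the foot, released (z of pack in the frame of foot between 0.019 and 0.025 m and horizontal distance between pack and foot below 0.007 m and angle between pack's own z axis and vertical below 0.1 rad and angle between the x axis of pack and the x axis of foot, either way round below 0.3 rad and contact force between pack and the fingers below 0.1 N), for 0.2 s.
2. mirror flat on the pack, released (z of pack in the frame of foot between 0.019 and 0.025 m and horizontal distance between pack and foot below 0.007 m and angle between each of pack, mirror's own z axis and vertical below 0.1 rad and z of mirror in the frame of foot between 0.055 and 0.061 m and horizontal distance between mirror and foot below 0.01 m and angle between the x axis of pack and the x axis of foot, either way round below 0.3 rad and contact force between mirror and the fingers below 0.1 N), for 0.2 s.
3. shade upright on the mirror around the stem, released (z of pack in the frame of foot between 0.019 and 0.025 m and horizontal distance between pack and foot below 0.007 m and angle between each of pack, mirror, shade's own z axis and vertical below 0.1 rad and z of mirror in the frame of foot between 0.055 and 0.061 m and horizontal distance between each of mirror, shade and foot below 0.01 m and z of shade in the frame of foot between 0.061 and 0.067 m and angle between the x axis of pack and the x axis of foot, either way round below 0.3 rad and contact force between shade and the fingers below 0.1 N), for 0.2 s.
At the end, for the whole second after the job is handed in: Pack home on the foot (height within 3 mm, centre within 7 mm, slot along the tongue), mirror on the pack and shade on the mirror (heights within 3 mm, centres within 10 mm of the foot's axis), lid on the shade (3 mm, 12 mm); each within 0.1 rad of upright, released and at rest (all of step 3 and contact force between each of pack, mirror, lid and the fingers below 0.1 N and linear speed of each of pack, mirror, shade, lid below 0.01 m/s and angular speed of each of pack, mirror, shade, lid below 0.1 rad/s and z of lid in the frame of foot between 0.109 and 0.115 m and horizontal distance between lid and foot below 0.012 m and angle between lid's own z axis and vertical below 0.1 rad); the robot touches nothing.
It fails at once if the jar is shifted by more than 30 mm (distance of jar from where it was at the start of the episode above 0.03 m).
It fails at once if the jar cap is shifted by more than 30 mm (distance of jar_cap from where it was at the start of the episode above 0.03 m).
It fails at once if the egg cup is shifted by more than 30 mm (distance of egg_cup from where it was at the start of the episode above 0.03 m).
It fails at once if the fuse holder is shifted by more than 30 mm (distance of fuse_holder from where it was at the start of the episode above 0.03 m).
It also fails if it takes over 128 s, if anything falls off the work surface, if the arm or the gripper's body presses on something with over 40 N, if the wrist force passes 120 N, or if a joint passes its speed limit or range.

## Working session

There is one attempt and no reset: what is moved stays moved. The work goes in short steps, Python scripts to look and compute and a shell command to move; the robot and the scene stay as the last step left them, time stands still between calls to the robot, and variables do not carry over. Pictures are saved under pics/ and viewed, and the job is handed in when it is done.

```bash
ls; mkdir -p pics
python3 - <<'E'
from plant import sensors, viewer, r
import cv2
print(sensors.get_state())
for n in ["side","top","wrist"]:
    c=viewer.capture(n); cv2.imwrite(f"pics/{n}0.png",c["img"][:,:,::-1])
    print(n,c["camera_matrix"],c["k1"],c.get("camera_from_world"),c.get("mount"))
E
```

```text
pics
{'time_s': 0.0, 'joints': array([-5.14430893e+01,  2.05914320e+01,  6.33463966e-01, -2.06430361e-02,
       -7.01350371e+01, -1.65075369e+01]), 'qd': array([-0.10194911,  0.00413502, -0.01330273, -0.09006852, -0.03725318,
       -0.04409228]), 'joint_torque': array([ 1.65613937e-04, -5.82705331e+01,  2.93054688e+01,  6.99694991e+00,
        6.84364364e-03, -2.40360650e-04]), 'tcp_pos': array([ 0.25318434, -0.6251524 ,  0.20471875]), 'eef_rot': array([ 1.79905314e+02, -7.82342678e-03, -1.57957650e+02]), 'contact_force': array([ 0.42750582, -0.1502859 ,  0.24898261]), 'moment': array([-0.03625242, -0.00896943, -0.01326131]), 'gripper_width': 0.08771641230342302}
side [[416.99636663   0.         275.6899515 ]
 [  0.         416.99636663 211.77541007]
 [  0.           0.           1.        ]] -0.06531865280355677 [[-0.97195714 -0.2351018   0.00514427  0.48032885]
 [-0.17567995  0.71140612 -0.68046887  0.10061844]
 [ 0.15631979 -0.66229032 -0.73275893  0.84477026]
 [ 0.          0.          0.          1.        ]] None
top [[393.55362639   0.         281.12238642]
 [  0.         393.55362639 209.8605965 ]
 [  0.           0.           1.        ]] -0.023528822332560234 [[ 0.01747046 -0.99982664 -0.0064392   0.02750867]
 [-0.98160973 -0.01592698 -0.1902332   0.46912526]
 [ 0.19009767  0.00964424 -0.98171781  0.7991655 ]
 [ 0.          0.          0.          1.        ]] None
wrist [[344.86585309   0.         275.14014265]
 [  0.         344.86585309 211.19546116]
 [  0.           0.           1.        ]] -0.08896130017021368 None [[ 7.66127730e-04 -9.64115314e-01 -2.65482720e-01  7.09748573e-02]
 [ 9.99999416e-01  5.36427509e-04  9.37723203e-04 -1.75850340e-04]
 [-7.61661066e-04 -2.65483284e-01  9.64115162e-01 -1.78415343e-01]
 [ 0.00000000e+00  0.00000000e+00  0.00000000e+00  1.00000000e+00]]
```

View pics/side0.png

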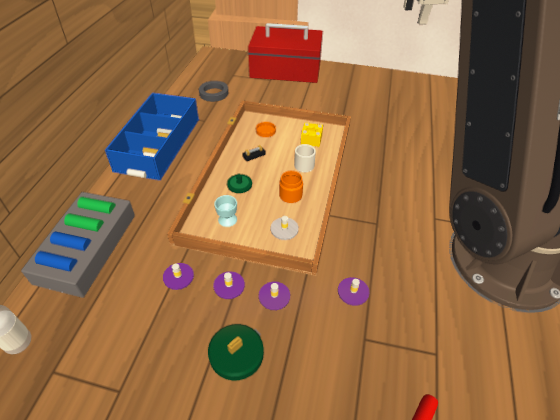

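View pics/top0.png

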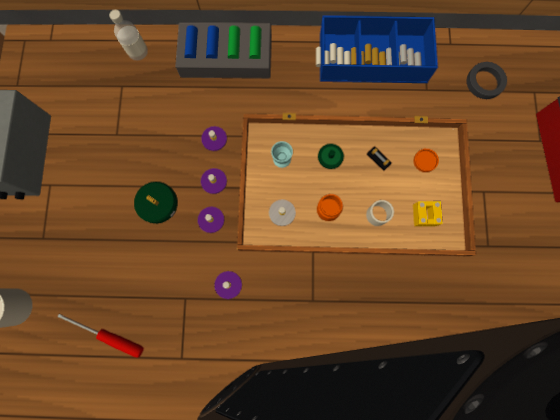

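View pics/wrist0.png

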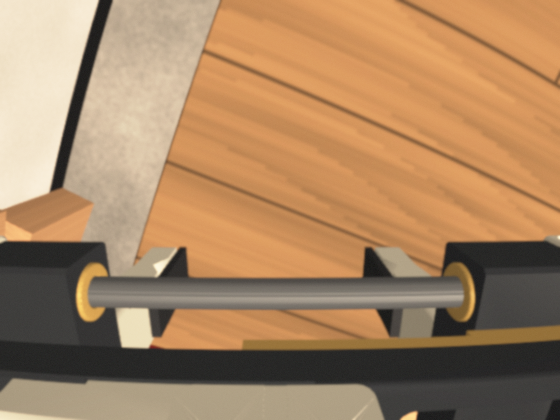

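The side and top views show these look-alikes (top-view pixels):
- **Mirror:** steel disc at (281,212) on the shelf. Four purple-disc copies stand outside it at (213,138), (213,181), (210,219) and (228,285), and I'll leave those alone.
- **Shade:** white tube at (381,212). The pale egg cup at (282,154) and the off-shelf white bottle at (128,35) look similar.
- **Lid:** green disc at (330,156). The foot, also green, is at (155,202) and has the brass tongue.
- **Pack:** yellow block at (428,212). There are yellow bits in the blue bin at (372,55).

Next I'll measure.

```bash
cat > h.py <<'E'
import numpy as np, cv2
from plant import sensors, viewer, r
from scipy.spatial.transform import Rotation as R
def undist(c,px):
    K=c["camera_matrix"]; d=np.array([c["k1"],0,0,0,0.])
    return cv2.undistortPoints(np.array(px,float).reshape(-1,1,2),K,d,None,None).reshape(-1,2)
def wfc(c,st=None):
    if "camera_from_world" in c and c["camera_from_world"] is not None: return np.linalg.inv(c["camera_from_world"])
    T=np.eye(4);T[:3,:3]=R.from_euler('xyz',st["eef_rot"],degrees=True).as_matrix();T[:3,3]=st["tcp_pos"]
    return T@c["mount"]
def rays(c,px,st=None):
    W=wfc(c,st);u=undist(c,px);d=np.c_[u,np.ones(len(u))]@W[:3,:3].T
    return W[:3,3],d
def onz(c,px,z,st=None):
    o,d=rays(c,px,st);return o+d*((z-o[2])/d[:,2])[:,None]
def proj(c,P,st=None):
    C=np.linalg.inv(wfc(c,st));P=np.array(P,float).reshape(-1,3)
    q,_=cv2.projectPoints(P,cv2.Rodrigues(C[:3,:3])[0],C[:3,3],c["camera_matrix"],np.array([c["k1"],0,0,0,0.]));return q.reshape(-1,2)
def tri(l):
    A=np.zeros((3,3));b=np.zeros(3)
    for c,px,st in l:
        o,d=rays(c,[px],st);d=d[0]/np.linalg.norm(d[0]);M=np.eye(3)-np.outer(d,d);A+=M;b+=M@o
    return np.linalg.solve(A,b)
def cap(n,name=None):
    st=sensors.get_state();c=viewer.capture(n)
    if name: cv2.imwrite(f"pics/{name}.png",c["img"][:,:,::-1])
    return c,st
def comps(c,lo,hi,amin=30,roi=None):
    h=cv2.cvtColor(c["img"],cv2.COLOR_RGB2HSV);m=cv2.inRange(h,np.array(lo),np.array(hi))
    if roi is not None:
        k=np.zeros_like(m);k[roi[1]:roi[3],roi[0]:roi[2]]=255;m&=k
    n,l,s,ce=cv2.connectedComponentsWithStats(m)
    return [(s[i,4],ce[i],s[i,:4],l==i) for i in range(1,n) if s[i,4]>=amin]
E
python3 - <<'E'
from h import *
c,_=cap("top");s,_=cap("side")
for nm,cc in (("top",c),("side",s)):
  for k,lo,hi in (("yel",(22,150,110),(34,255,255)),("green",(65,120,15),(95,255,120)),("purple",(130,80,40),(165,255,255)),("grey",(0,0,100),(180,50,255))):
    for a,ce,bb,_ in comps(cc,lo,hi,60): 
        print(nm,k,a,ce.round(1),bb)
im=c["img"][:,:,::-1]
a=cv2.resize(im[170:240,120:220],None,fx=4,fy=4,interpolation=cv2.INTER_CUBIC)
b=cv2.resize(im[130:240,260:460],None,fx=4,fy=4,interpolation=cv2.INTER_CUBIC)
cv2.imwrite("pics/foot.png",a);cv2.imwrite("pics/shelf.png",b)
E
```

```text
top yel 558 [427.3 213.2] [414 201  29  25]
top green 172 [235.2  43.6] [228  26  11  33]
top green 158 [256.8  43.5] [250  26  11  32]
top green 456 [330.4 155.9] [319 144  24  24]
top green 1233 [155.2 202.3] [135 182  42  41]
top purple 423 [214.  138.6] [202 126  25  25]
top purple 459 [213.5 180.9] [201 168  26  26]
top purple 486 [210.8 219.5] [198 207  26  26]
top purple 543 [227.9 284.7] [215 271  27  28]
top grey 293 [127.   34.8] [117  26  21  19]
top grey 320 [409.2  55.9] [399  44  22  22]
top grey 92 [388.3  56.4] [386  48   6  17]
top grey 655 [  4.3 119.9] [ 0 90 14 87]
top grey 433 [281.8 212.5] [270 200  25  25]
top grey 73 [ 77.5 323.8] [ 58 314  40  20]
side yel 393 [311.3 134.5] [301 122  22  25]
side green 347 [239.3 183.4] [228 175  24  18]
side green 2137 [235.6 353.1] [208 326  55  54]
side purple 537 [178.1 277. ] [163 263  31  27]
side purple 565 [228.9 286. ] [213 272  32  27]
side purple 573 [352.9 292. ] [338 277  32  28]
side purple 590 [274.  296.5] [259 282  31  28]
side grey 9662 [384.7  33.5] [266   0 195  77]
side grey 453 [304.7 157.8] [295 145  20  27]
side grey 109 [135.7 172.4] [124 169  22   8]
side grey 3360 [ 73.1 248.2] [ 22 193 108 104]
side grey 181 [226.1 215.8] [214 195  23  32]
side grey 87 [225.8 206.6] [219 203  14   8]
side grey 419 [284.1 228.4] [271 216  27  24]
side grey 91 [477.5 278.4] [472 274  12  10]
side grey 85 [554.6 292.6] [550 288  10  10]
side grey 314 [  6.  321.7] [  0 310  16  28]
side grey 68 [  4.  345.3] [  0 339  12  11]
```

View pics/foot.png

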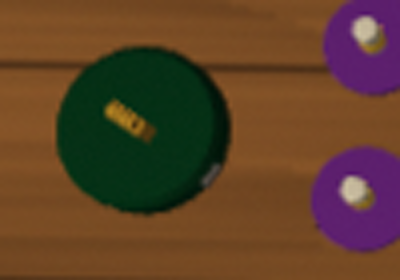

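View pics/shelf.png

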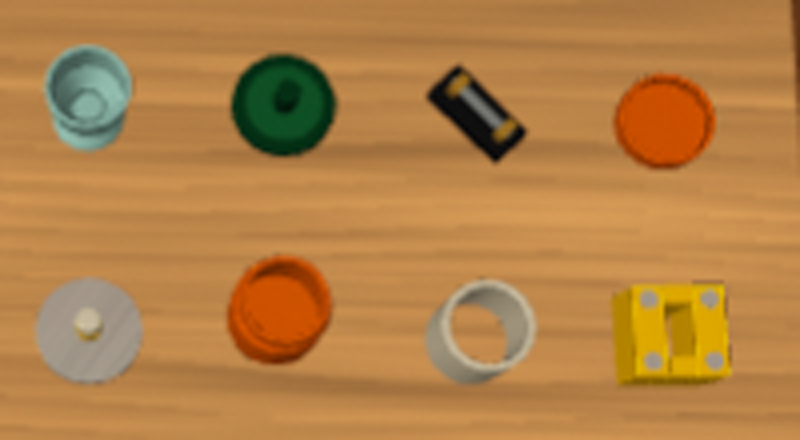

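The crops confirm the choice. The steel mirror is bottom-left and the lid top-centre-left. The tube is open, and the yellow pack's slot runs roughly along image-vertical. The foot's tongue is slanted. Now coarse positions.

Run:
```python
from h import *
c,_=cap("top");s,_=cap("side")
def P(n,px,z): print(n,onz(c,[px],z)[0].round(4))
P("foot",(155.2-.8,202.3-.3),.022)
P("pack top",(428.5,212.5),.044)
P("mirror",(281.8,212.5),.014)
P("shade",(382.5,211),.056)
P("lid",(330.4,155.9),.016)
P("jar",(330,205),.06);P("egg",(282,152),.06);P("fuse",(379,158),.03);P("cap",(426,160),.02)
print("purple",onz(c,[(214,138.6),(213.5,180.9),(210.8,219.5),(227.9,284.7)],.006).round(3))
print("shelf corners",onz(c,[(245,118),(468,122),(474,253),(238,250)],.036).round(3))
def S(n,px,z): print("side",n,onz(s,[px],z)[0].round(4))
S("foot",(235.6,351),.022);S("mirror",(284.1,228.4),.014);S("lid",(239.3,183.8),.016)
# tongue
for cc,roi in ((c,(140,185,172,220)),(s,(215,330,255,370))):
    for a,ce,bb,m in comps(cc,(12,120,80),(34,255,255),10,roi):
        ys,xs=np.where(m); pts=np.c_[xs,ys]
        p=onz(cc,pts,.048)[:,:2]; mu=p.mean(0);w,v=np.linalg.eigh(np.cov((p-mu).T));print(a,ce,mu,np.degrees(np.arctan2(v[1,1],v[0,1])),np.sqrt(w))
```

```text
foot [0.4863 0.3177 0.022 ]
pack top [ 0.4682 -0.2811  0.044 ]
mirror [0.4687 0.0341 0.014 ]
shade [ 0.4675 -0.1792  0.056 ]
lid [ 0.6014 -0.0745  0.016 ]
jar [ 0.4778 -0.0677  0.06  ]
egg [0.5936 0.0356 0.06  ]
fuse [ 0.5935 -0.1818  0.03  ]
cap [ 0.594 -0.291  0.02 ]
purple [[0.643 0.195 0.006]
 [0.541 0.191 0.006]
 [0.452 0.193 0.006]
 [0.309 0.148 0.006]]
shelf corners [[ 0.682  0.121  0.036]
 [ 0.681 -0.386  0.036]
 [ 0.383 -0.377  0.036]
 [ 0.382  0.126  0.036]]
side foot [0.4843 0.3252 0.022 ]
side mirror [0.467  0.0368 0.014 ]
side lid [ 0.5987 -0.0701  0.016 ]
49 [150.85714286 199.02040816] [0.48732239 0.31710774] 55.795379568765455 [0.00284666 0.007147  ]
168 [234.54166667 344.54761905] [0.48408505 0.32582275] 69.58777845561048 [0.00494359 0.0077437 ]
```

```bash
python3 -m handwheel '[5,9,0,0,0,-0.1, 10,18,0,0,0,-0.2, 14,26,0,0,0,-0.3, 19.4,34.4,0,0,0,-0.384, 19.4,34.4,0,0,0,-0.384, 19.4,34.4,0,0,0,-0.384, 19.4,34.4,0,0,0,-0.384, 19.4,34.4,0,0,0,-0.384]' 0 20
python3 -m handwheel '[0,0,0,0,0,0]'
python3 - <<'E'
from h import *
s=sensors.get_state();print(s["tcp_pos"],s["eef_rot"],s["joints"].round(1),s["time_s"])
cap("wrist","w1")
E
```

```text
time_s: 1.15
tcp_pos: [0.4481, -0.2795, 0.2059]
eef_rot: [180.0, 0.1, -179.9]
contact_force: [1.1, -0.3, 0.7]
gripper_width: 0.0872
time_s: 1.25
tcp_pos: [0.4504, -0.2759, 0.2062]
eef_rot: [180.0, 0.1, -179.7]
contact_force: [-0.7, -0.4, -0.1]
gripper_width: 0.0876
[ 0.45037165 -0.27588409  0.20621439] [ 1.79976697e+02  1.28183569e-01 -1.79672534e+02] [-10.2   6.6 -17.8  -0.1 -65.5 -79.4] 1.25
```

View pics/w1.png

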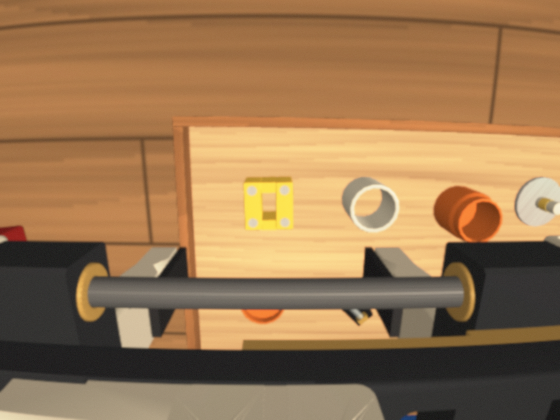

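The wrist view shows the pack at (269,204) with its slot along image-vertical, the shade at (371,205), the jar at (468,212) and the mirror at (540,203).

```bash
cat >> h.py <<'E'
def packpose(c,st,z,roi,lo=(20,150,60)):
    cs=comps(c,lo,(36,255,255),200,roi);a,ce,bb,m=max(cs,key=lambda t:t[0])
    m=m.astype(np.uint8)*255;cn,_=cv2.findContours(m,cv2.RETR_EXTERNAL,cv2.CHAIN_APPROX_NONE);cn=max(cn,key=cv2.contourArea)
    p=onz(c,cn.reshape(-1,2),z,st)[:,:2]; out=cv2.minAreaRect((p*1000).astype(np.float32))
    # slot: non-yellow hole
    f=np.zeros_like(m);cv2.drawContours(f,[cn],-1,255,-1)
    return out,m,f
E
python3 - <<'E'
from h import *
c,st=cap("wrist")
h=cv2.cvtColor(c["img"],cv2.COLOR_RGB2HSV)
for y in range(176,234,4): print(y,[tuple(int(v) for v in h[y,x]) for x in (255,262,269,276,288)])
o,m,f=packpose(c,st,.044,(230,160,310,245));print(o)
cv2.imwrite("pics/pk.png",cv2.resize(c["img"][165:245,225:425,::-1],None,fx=4,fy=4,interpolation=cv2.INTER_CUBIC))
E
```

```text
176 [(17, 126, 235), (17, 125, 235), (17, 132, 232), (17, 130, 232), (17, 135, 228)]
180 [(21, 188, 187), (21, 189, 198), (21, 189, 186), (21, 188, 184), (21, 191, 188)]
184 [(25, 177, 250), (25, 180, 248), (25, 178, 251), (24, 182, 245), (25, 177, 251)]
188 [(22, 75, 237), (26, 173, 252), (26, 174, 253), (25, 179, 249), (22, 59, 233)]
192 [(20, 42, 228), (26, 175, 252), (25, 165, 252), (24, 175, 248), (19, 46, 228)]
196 [(24, 132, 250), (24, 168, 248), (18, 117, 244), (19, 137, 238), (25, 157, 252)]
200 [(26, 173, 253), (24, 170, 249), (18, 119, 242), (19, 137, 237), (26, 172, 253)]
204 [(26, 173, 253), (25, 171, 250), (17, 121, 237), (18, 138, 233), (26, 172, 253)]
208 [(26, 173, 253), (25, 171, 251), (18, 116, 246), (19, 134, 240), (26, 171, 253)]
212 [(26, 173, 253), (25, 177, 249), (19, 160, 209), (20, 172, 210), (26, 174, 253)]
216 [(26, 175, 253), (24, 182, 247), (21, 189, 185), (21, 187, 200), (26, 173, 253)]
220 [(21, 65, 230), (24, 181, 248), (21, 189, 220), (21, 188, 222), (21, 63, 231)]
224 [(19, 41, 225), (26, 174, 253), (26, 173, 253), (25, 179, 250), (19, 43, 226)]
228 [(24, 117, 247), (26, 174, 252), (26, 173, 253), (25, 174, 252), (25, 146, 250)]
232 [(20, 113, 249), (21, 113, 250), (20, 114, 250), (20, 112, 250), (20, 112, 250)]
((465.58935546875, -282.97955322265625), (54.74476623535156, 49.00432205200195), 1.14078688621521)
```

View pics/pk.png

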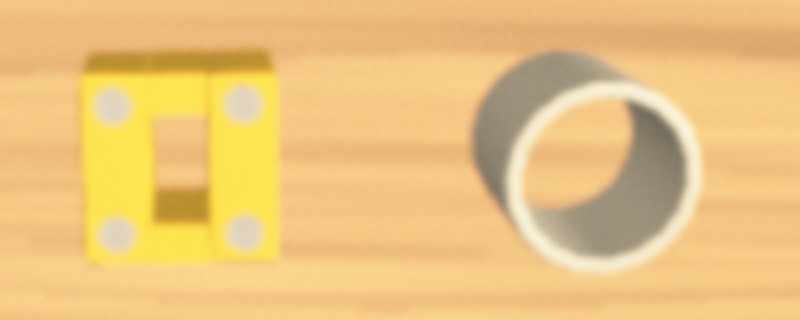

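The pack's bright top face spans crop (82-278, 72-262), and its darker side face lies above it. I'll measure the top face only, plus the four contacts.

Run:
```python
from h import *
c,st=cap("wrist")
o,m,f=packpose(c,st,.044,(230,160,310,245),(23,100,230));print(o)
# contacts
for a,ce,bb,mm in comps(c,(0,0,200),(24,85,255),8,(245,182,295,232)): print(a,ce,onz(c,[ce],.044,st)[0].round(4))
# shade top ring
g=cv2.inRange(cv2.cvtColor(c["img"],cv2.COLOR_RGB2HSV),np.array((15,0,215)),np.array((40,60,255)))
k=np.zeros_like(g);k[175:240,340:405]=255;g&=k
cn,_=cv2.findContours(g,cv2.RETR_EXTERNAL,cv2.CHAIN_APPROX_NONE);cn=max(cn,key=cv2.contourArea)
p=onz(c,cn.reshape(-1,2),.056,st)[:,:2];print("shade",cv2.minEnclosingCircle((p*1000).astype(np.float32)))
```

```text
((468.2547912597656, -282.32086181640625), (50.06760025024414, 49.46052551269531), 1.1517585515975952)
64 [253.84375 192.0625 ] [ 0.4518 -0.2995  0.044 ]
59 [286.45762712 191.44067797] [ 0.451  -0.2666  0.044 ]
56 [255.         224.32142857] [ 0.486  -0.2987  0.044 ]
54 [286.7037037  223.62962963] [ 0.4851 -0.2658  0.044 ]
shade ((466.2669982910156, -176.7684783935547), 24.43208885192871)
```

```bash
python3 -m handwheel '[0.5,4.5,0.5,0,0,0.08, 1,9,1,0,0,0.16, 1.5,13.5,1,0,0,0.24, 2,18,1,0,0,0.32, 2,22.5,1,0,0,0.42, 2.5,27,1,0,0,0.5, 2.5,31.5,1,0,0,0.58, 2.5,36,1,0,0,0.66]' 0 20
python3 -m handwheel '[0,4.5,0,0,0,0.08, 0,9,0,0,0,0.16, 0,13.5,0,0,0,0.24, 0,18,0,0,0,0.32, 0,20.5,0,0,0,0.38, 0,22,0,0,0,0.38, 0,22,0,0,0,0.38, 0,22,0,0,0,0.38]'
python3 - <<'E'
from h import *
c,s=cap("wrist","w2");print(s["tcp_pos"],s["eef_rot"],s["joints"].round(1),s["time_s"])
E
```

```text
time_s: 2.2
tcp_pos: [0.4733, 0.0812, 0.2162]
eef_rot: [-180.0, 0.1, -142.0]
contact_force: [0.7, 0.3, -0.3]
gripper_width: 0.0873
time_s: 3.0
tcp_pos: [0.4736, 0.3, 0.2159]
eef_rot: [180.0, 0.0, -120.3]
contact_force: [-0.4, 0.4, 0.0]
gripper_width: 0.0877
[0.47357335 0.29997875 0.215931  ] [ 1.79995280e+02  3.16995287e-02 -1.20331885e+02] [ 52.4   9.4 -13.1  -0.  -67.5 -82.7] 3.0
```

View pics/w2.png

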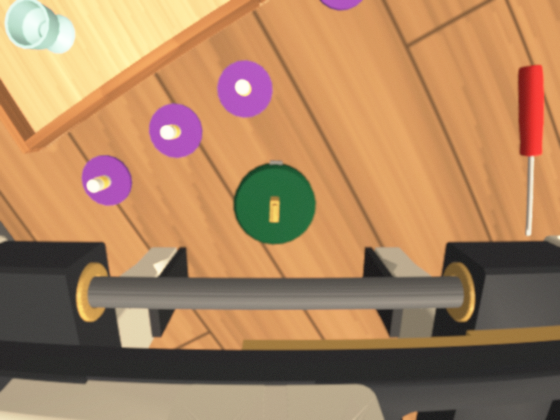

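The foot is at (275,204) and its brass tongue is almost exactly image-vertical, so the tool yaw of -120° already nearly matches it.

Run:
```python
from h import *
c,st=cap("wrist")
a,ce,bb,m=max(comps(c,(60,120,15),(95,255,160),500,(220,150,330,260)),key=lambda t:t[0])
cn,_=cv2.findContours(m.astype(np.uint8),cv2.RETR_EXTERNAL,cv2.CHAIN_APPROX_NONE);cn=max(cn,key=cv2.contourArea)
p=onz(c,cn.reshape(-1,2),.022,st)[:,:2];print("foot",cv2.minEnclosingCircle((p*1000).astype(np.float32)),cv2.fitEllipse((p*1000).astype(np.float32)),bb)
h=cv2.cvtColor(c["img"],cv2.COLOR_RGB2HSV)
for y in range(192,226,2): print(y,[tuple(int(v) for v in h[y,x]) for x in (269,272,275,278,281)])
cv2.imwrite("pics/tg.png",cv2.resize(c["img"][155:250,225:325,::-1],None,fx=6,fy=6,interpolation=cv2.INTER_CUBIC))
```

```text
foot ((487.0042724609375, 320.0127258300781), 45.21849060058594) ((486.7831115722656, 320.19659423828125), (86.90821075439453, 88.7510986328125), 148.23936462402344) [235 165  79  78]
192 [(70, 160, 105), (70, 163, 108), (70, 161, 109), (69, 161, 108), (70, 162, 107)]
194 [(69, 162, 104), (68, 149, 108), (69, 155, 107), (70, 160, 105), (70, 165, 108)]
196 [(66, 136, 107), (34, 116, 114), (38, 115, 113), (46, 117, 111), (70, 166, 106)]
198 [(60, 109, 108), (20, 152, 154), (20, 154, 156), (24, 133, 132), (69, 153, 108)]
200 [(46, 113, 115), (19, 158, 206), (19, 157, 205), (22, 147, 165), (70, 157, 107)]
202 [(37, 117, 124), (22, 150, 243), (21, 151, 242), (21, 150, 219), (67, 143, 107)]
204 [(37, 119, 126), (20, 155, 231), (19, 159, 212), (21, 151, 219), (67, 149, 106)]
206 [(36, 120, 128), (20, 156, 231), (21, 153, 241), (21, 151, 220), (68, 145, 107)]
208 [(36, 117, 135), (20, 155, 235), (22, 148, 247), (21, 151, 218), (68, 154, 106)]
210 [(35, 125, 131), (21, 152, 237), (22, 148, 247), (21, 151, 216), (70, 157, 107)]
212 [(36, 122, 132), (20, 154, 235), (22, 148, 246), (21, 150, 214), (68, 155, 107)]
214 [(33, 123, 135), (20, 155, 235), (22, 148, 246), (20, 152, 212), (69, 156, 106)]
216 [(31, 125, 141), (21, 152, 236), (23, 147, 247), (21, 152, 208), (70, 157, 107)]
218 [(31, 122, 140), (20, 155, 235), (24, 145, 248), (21, 149, 211), (70, 157, 107)]
220 [(33, 122, 138), (21, 152, 233), (24, 144, 246), (23, 142, 187), (70, 159, 106)]
222 [(52, 119, 114), (30, 124, 144), (29, 125, 155), (41, 117, 126), (70, 160, 107)]
224 [(70, 164, 106), (69, 157, 107), (68, 151, 108), (69, 157, 107), (70, 161, 106)]
```

View pics/tg.png

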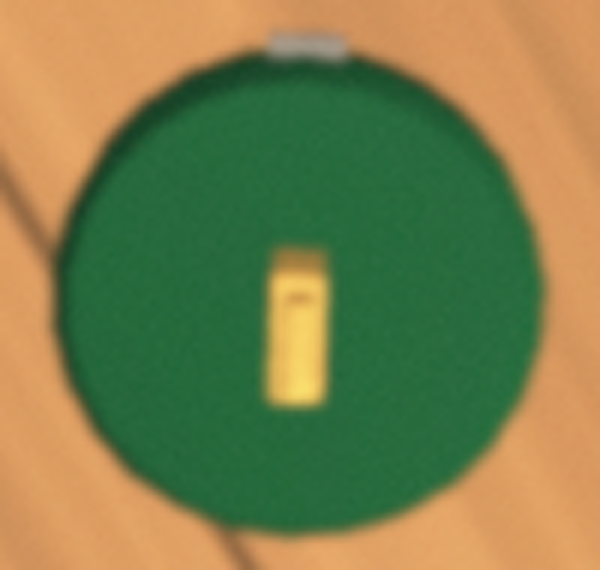

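Run:
```python
from h import *
c,st=cap("wrist")
for v in (88,92,96):
  a,ce,bb,m=max(comps(c,(60,100,v),(95,255,160),500,(220,150,330,260)),key=lambda t:t[0])
  cn,_=cv2.findContours(m.astype(np.uint8),cv2.RETR_EXTERNAL,cv2.CHAIN_APPROX_NONE);cn=max(cn,key=cv2.contourArea)
  p=onz(c,cn.reshape(-1,2),.022,st)[:,:2];print("foot",v,cv2.minEnclosingCircle((p*1000).astype(np.float32)),cv2.fitEllipse((p*1000).astype(np.float32)),bb)
m=max(comps(c,(15,100,200),(30,255,255),10,(260,195,290,230)),key=lambda t:t[0])
ys,xs=np.where(m[3]);p=onz(c,np.c_[xs,ys],.048,st)[:,:2]*1000
print(m[1],m[2],cv2.minAreaRect(p.astype(np.float32)),p.mean(0)); l=cv2.fitLine(p.astype(np.float32),cv2.DIST_L2,0,.01,.01).ravel();print(np.degrees(np.arctan2(l[1],l[0])))
print(onz(c,[(275,211.2)],.05,st)[0].round(4))
```

```text
foot 88 ((486.61309814453125, 321.4806823730469), 44.67430877685547) ((486.8705139160156, 321.8361511230469), (84.77558898925781, 87.34986114501953), 102.19627380371094) [236 168  79  75]
foot 92 ((486.3851318359375, 322.091064453125), 44.459869384765625) ((486.90277099609375, 322.0869445800781), (84.58668518066406, 86.61312103271484), 96.63755798339844) [237 168  78  75]
foot 96 ((486.3973083496094, 322.90740966796875), 44.05207443237305) ((486.9261474609375, 322.3331298828125), (84.30047607421875, 85.96893310546875), 90.96722412109375) [237 169  78  74]
[274.35087719 210.61988304] [270 200   9  22] ((486.880615234375, 319.7864685058594), (22.703601837158203, 8.39630126953125), 59.7162971496582) [486.59136276 320.03246657]
58.77155
[0.486  0.3204 0.05  ]
```

```bash
python3 -m handwheel '[0,-4.5,0,0,0,-0.08, 0,-9,0,0,0,-0.16, 0,-13.5,0,0,0,-0.24, 0,-18,0,0,0,-0.32, 0,-22.5,0,0,0,-0.42, -0.5,-27,0,0,0,-0.5, -0.5,-31.5,0,0,0,-0.58, -0.5,-36,0,0,0,-0.66]' 0 20
python3 -m handwheel '[0,-4.5,0,0,0,-0.08, 0,-9,0,0,0,-0.16, 0,-13.5,0,0,0,-0.24, 0,-18,0,0,0,-0.32, 0,-21,-2,0,0,-0.37, 0,-22.3,-4,0,0,-0.37, 0,-22.3,-6,0,0,-0.37, 0,-22.3,-6,0,0,-0.37]'
python3 - <<'E'
from h import *
c,s=cap("wrist","w3");print(s["tcp_pos"],s["eef_rot"],s["joints"].round(1),s["time_s"])
E
```

```text
time_s: 3.95
tcp_pos: [0.4677, -0.0625, 0.2171]
eef_rot: [-180.0, 0.2, -158.4]
contact_force: [0.9, 0.4, 0.9]
gripper_width: 0.0876
time_s: 4.75
tcp_pos: [0.4651, -0.286, 0.1547]
eef_rot: [179.9, -0.1, -179.8]
contact_force: [0.6, 1.3, -0.0]
gripper_width: 0.0877
[ 0.46509279 -0.28604936  0.15469138] [ 1.79922552e+02 -6.86961863e-02 -1.79754288e+02] [-11.1  10.8 -19.8  -0.1 -59.5 -78.6] 4.75
```

```bash
python3 -m handwheel '[0.3,0.35,-2,0,0,0.017, 0.3,0.35,-5,0,0,0.017, 0.3,0.35,-8,0,0,0.017, 0.3,0.35,-10,0,0,0.017, 0.3,0.35,-12,0,0,0.017, 0.3,0.35,-13.5,0,0,0.017, 0.3,0.35,-14,0,0,0.017, 0.3,0.35,-14.1,0,0,0.017]' 0 20
python3 - <<'E'
from h import *
c,s=cap("wrist","w4");print(s["tcp_pos"],s["eef_rot"],s["joints"].round(1),s["time_s"])
E
```

```text
time_s: 5.6
tcp_pos: [0.4698, -0.2826, 0.0162]
eef_rot: [-180.0, 0.1, -178.7]
contact_force: [-0.6, 0.2, 0.4]
gripper_width: 0.0877
[ 0.4698489  -0.28258759  0.01624797] [-1.79988166e+02  8.70648280e-02 -1.78667702e+02] [-10.6  20.1 -28.6  -0.  -41.2 -78.1] 5.6
```

View pics/w4.png

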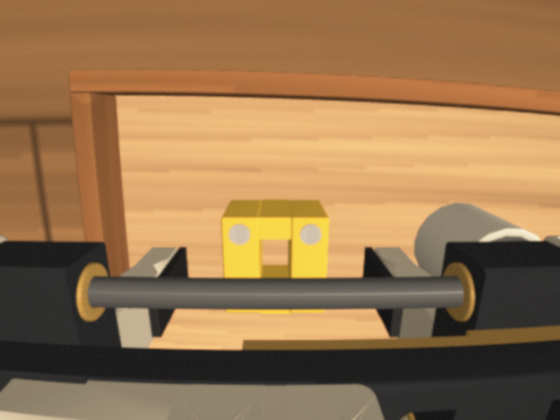

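The pack (cols 224-328) sits centred between the fingers. Closing now.

```bash
python3 -m handwheel '[-0.1,0,-0.2,0,0,0, -0.1,0,-0.2,0,0,0, -0.1,0,-0.2,0,0,0, -0.1,0,-0.2,0,0,0, -0.1,0,-0.2,0,0,0, -0.1,0,-0.2,0,0,0, -0.1,0,-0.2,0,0,0, -0.1,0,-0.2,0,0,0]' 255 20
python3 -m handwheel '[0,0,2,0,0,0, 0,0,5,0,0,0, 0,0,9,0,0,0, 0,0,13,0,0,0, 0,0,16,0,0,0, 0,0,18,0,0,0, 0,0,18,0,0,0]'
python3 - <<'E'
from h import *
c,s=cap("wrist","w5");print(s["tcp_pos"],s["eef_rot"],s["gripper_width"],s["time_s"])
E
```

```text
time_s: 6.45
tcp_pos: [0.4691, -0.2827, 0.0146]
eef_rot: [-180.0, 0.1, -178.7]
contact_force: [-0.3, 1.4, 2.8]
gripper_width: 0.0497
time_s: 7.15
tcp_pos: [0.4705, -0.2832, 0.1975]
eef_rot: [-179.9, 0.4, -178.7]
contact_force: [0.8, 0.9, -1.9]
gripper_width: 0.0499
[ 0.47052546 -0.28320725  0.19751084] [-179.88536984    0.40048659 -178.65028525] 0.04988738485476962 7.15
```

View pics/w5.png

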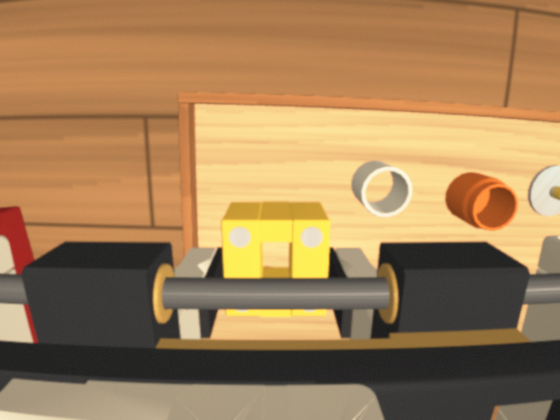

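The pack is held level in the fingers. I'll measure its offset in the hand.

Run:
```python
from h import *
c,st=cap("wrist")
T=st["tcp_pos"];z=T[2]+.0294
P=[ce for a,ce,bb,mm in comps(c,(0,0,190),(24,85,255),20,(226,222,326,252))]
o,m,f=packpose(c,st,z,(215,195,340,262),(23,100,225))
cn,_=cv2.findContours(m,cv2.RETR_EXTERNAL,cv2.CHAIN_APPROX_NONE)
Rm=R.from_euler('xyz',st["eef_rot"],degrees=True).as_matrix()
for q in P+[(275,max(218,0))]: print(q,((onz(c,[q],z,st)[0]-T)@Rm).round(4))
p=((onz(c,max(cn,key=cv2.contourArea).reshape(-1,2),z,st)-T)@Rm);print(p.min(0),p.max(0))
# contacts in hand
```

```text
[239.27627628 236.66366366] [ 0.0179 -0.0163 -0.0295]
[311.20771513 236.76557864] [ 0.0178  0.0166 -0.0295]
(275, 218) [ 0.0268  0.     -0.0295]
[ 0.00574213 -0.02431646 -0.02952703] [ 0.02586467  0.02543234 -0.02941113]
```

```bash
python3 -m handwheel '[0,3,0,0,0,0.05, 0,7,0,0,0,0.12, 0.5,11.5,0,0,0,0.2, 0.5,16,0,0,0,0.28, 0.5,20.5,0,0,0,0.36, 1,25,0,0,0,0.44, 1,29.5,0,0,0,0.52, 1,34,0,0,0,0.6]'
python3 -m handwheel '[0,4.5,0,0,0,0.08, 0,9,0,0,0,0.16, 0.5,13.5,0,0,0,0.24, 0.5,18,0,0,0,0.3, 0.5,22,-2,0,0,0.37, 0.5,24.5,-4,0,0,0.4, 0.5,25.9,-5,0,0,0.4, 0.5,25.9,-6,0,0,0.4]'
python3 -m handwheel '[0,0,0,0,0,0, 0,0,0,0,0,0]'
python3 - <<'E'
from h import *
c,s=cap("wrist","w6");print(s["tcp_pos"],s["eef_rot"],s["gripper_width"],s["time_s"])
E
```

```text
time_s: 8.05
tcp_pos: [0.4774, 0.0591, 0.1922]
eef_rot: [179.9, -0.0, -144.1]
contact_force: [1.4, 0.5, -2.1]
gripper_width: 0.0498
time_s: 8.85
tcp_pos: [0.4817, 0.3188, 0.1298]
eef_rot: [179.9, -0.2, -121.2]
contact_force: [0.6, 0.5, -2.2]
gripper_width: 0.0498
time_s: 9.05
tcp_pos: [0.4815, 0.3176, 0.1293]
eef_rot: [179.9, -0.3, -121.2]
contact_force: [0.3, -0.1, -1.3]
gripper_width: 0.0495
[0.48149923 0.3175969  0.12927669] [ 179.90811254   -0.31902035 -121.23192978] 0.04945856353548611 9.05
```

View pics/w6.png

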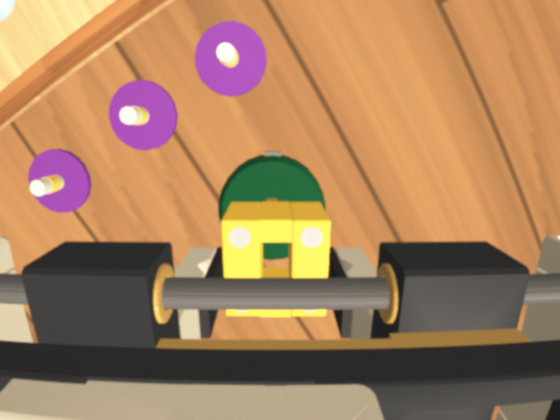

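```bash
python3 -m handwheel '[0.55,0.4,-1,0,0,0.003, 0.55,0.4,-3,0,0,0.003, 0.55,0.4,-5,0,0,0.003, 0.55,0.4,-6.5,0,0,0.003, 0.55,0.4,-6.7,0,0,0.003, 0.55,0.4,-6.7,0,0,0.003]'
python3 - <<'E'
from h import *
c,s=cap("wrist","w7");print(s["tcp_pos"],s["eef_rot"],s["gripper_width"],s["time_s"])
cap("side","s7")
im=cv2.imread("pics/s7.png")[290:410,170:310];cv2.imwrite("pics/s7c.png",cv2.resize(im,None,fx=4,fy=4))
E
```

```text
time_s: 9.7
tcp_pos: [0.4878, 0.3216, 0.063]
eef_rot: [179.9, -0.2, -121.1]
contact_force: [-0.3, -0.6, -2.1]
gripper_width: 0.0499
[0.48780696 0.32164903 0.06303977] [ 179.93557055   -0.24738572 -121.08302069] 0.049889837872984816 9.7
```

View pics/s7c.png

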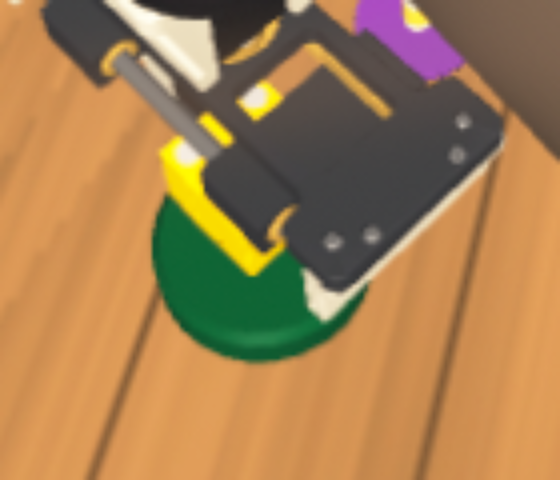

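View pics/w7.png

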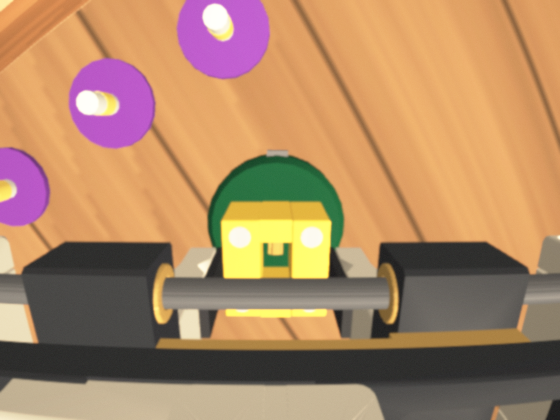

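The tongue shows through the slot at (275,247), centred between the slot walls (263-288). Lowering.

```bash
python3 -m handwheel '[-0.08,0,-0.8,0,0,0, -0.08,0,-1.6,0,0,0, -0.08,0,-2.2,0,0,0, -0.08,0,-2.7,0,0,0, -0.08,0,-3.1,0,0,0, -0.08,0,-3.3,0,0,0, -0.08,0,-3.4,0,0,0]'
python3 -m handwheel '[0,0,-0.05,0,0,0, 0,0,-0.05,0,0,0]'
```

```text
time_s: 10.5
tcp_pos: [0.4873, 0.3222, 0.0297]
eef_rot: [180.0, -0.2, -121.1]
contact_force: [-0.5, 0.3, -0.9]
gripper_width: 0.0494
time_s: 10.7
tcp_pos: [0.4874, 0.3223, 0.0293]
eef_rot: [180.0, -0.2, -121.1]
contact_force: [-0.1, 0.0, -1.3]
gripper_width: 0.0498
```

```bash
python3 -m handwheel '[0,-0.1,-0.05,0,0,0, 0,-0.1,-0.1,0,0,0, 0,-0.1,-0.1,0,0,0]'
python3 -m handwheel '[0,0,0,0,0,0, 0,0,0,0,0,0, 0,0,0,0,0,0, 0,0,0,0,0,0, 0,0,0,0,0,0]' 0
python3 -m handwheel '[0,0,3,0,0,0, 0,0,7,0,0,0, 0,0,11,0,0,0, 0,0,14,0,0,0, 0,0,14,0,0,0]'
python3 - <<'E'
from h import *
c,s=cap("wrist","w8");print(s["tcp_pos"],s["eef_rot"],s["gripper_width"],s["time_s"])
E
```

```text
time_s: 11.0
tcp_pos: [0.4874, 0.3213, 0.0287]
eef_rot: [180.0, -0.1, -121.1]
contact_force: [-1.6, -0.9, 1.6]
gripper_width: 0.0496
time_s: 11.5
tcp_pos: [0.4874, 0.3213, 0.0286]
eef_rot: [180.0, -0.1, -121.1]
contact_force: [-0.1, 0.3, 0.1]
gripper_width: 0.0836
time_s: 12.0
tcp_pos: [0.4895, 0.3231, 0.1738]
eef_rot: [-179.9, 0.3, -121.0]
contact_force: [-0.3, 0.3, 0.2]
gripper_width: 0.0877
[0.48954475 0.32313096 0.17378481] [-179.90932796    0.31569775 -121.01704137] 0.08771769098616083 12.0
```

View pics/w8.png

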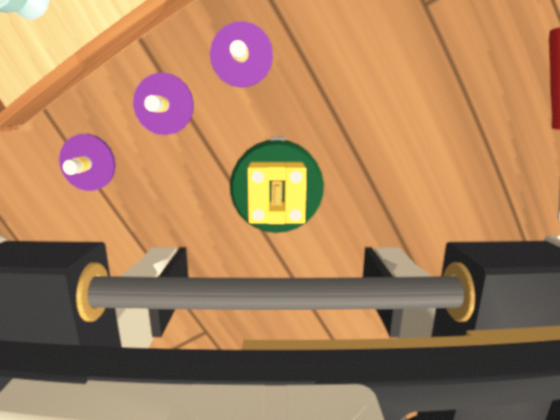

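The pack sits over the tongue, centred at (277,192) on the foot disc at (277,186). A quick numeric check:

Run:
```python
from h import *
c,st=cap("wrist")
print(st["tcp_pos"],st["qd"].round(1))
print(packpose(c,st,.058,(230,150,320,235),(23,90,225))[0])
P=[ce for a,ce,bb,mm in comps(c,(0,0,190),(26,85,255),8,(248,168,308,225))]
print(np.array(P).round(1)); q=onz(c,P,.058,st);print(q.round(4),q.mean(0))
m=max(comps(c,(60,100,88),(95,255,160),300,(220,130,330,245)),key=lambda t:t[0])[3]
cn,_=cv2.findContours(m.astype(np.uint8),cv2.RETR_EXTERNAL,cv2.CHAIN_APPROX_NONE);cn=max(cn,key=cv2.contourArea)
p=onz(c,cn.reshape(-1,2),.022,st)[:,:2]*1000;print(cv2.minEnclosingCircle(p.astype(np.float32)),cv2.fitEllipse(p.astype(np.float32)))
m=max(comps(c,(15,100,120),(24,255,255),5,(268,180,288,212)),key=lambda t:t[0]);print(m[:3],onz(c,[m[1]],.048,st))
```

```text
[0.48837832 0.32232012 0.17114953] [ 0.1  2.  -3.1 -1.   1.2 -0.1]
((486.7644958496094, 320.12310791015625), (49.914913177490234, 50.11745834350586), 58.9953498840332)
[[256.3 178.8]
 [294.8 178.9]
 [256.7 216.8]
 [294.3 216.9]]
[[0.4925 0.2974 0.058 ]
 [0.4643 0.3145 0.058 ]
 [0.51   0.3264 0.058 ]
 [0.4817 0.3435 0.058 ]] [0.48710928 0.320448   0.058     ]
((486.6998596191406, 320.84820556640625), 44.324867248535156) ((487.24847412109375, 322.2680358886719), (80.04202270507812, 81.57984161376953), 108.5913314819336)
(np.int32(397), array([275.82367758, 197.67758186]), array([268, 182,  17,  30], dtype=int32)) [[0.48787435 0.32229052 0.048     ]]
```

```bash
python3 -m handwheel '[-0.5,-3,1,0,0,-0.13, -1,-7,2,0,0,-0.26, -1.5,-11,3,0,0,-0.39, -2,-15,3,0,0,-0.52, -2.5,-19,3,0,0,-0.65, -3,-23,3,0,0,-0.78, -3.5,-26,3,0,0,-0.91, -4,-28.8,3,0,0,-1.03]' 90
python3 -m handwheel '[0,0,0,0,0,0, 0,0,0,0,0,0]'
python3 - <<'E'
from h import *
c,s=cap("wrist","w9");print(s["tcp_pos"],s["eef_rot"],s["gripper_width"],s["time_s"])
E
```

```text
time_s: 12.9
tcp_pos: [0.4462, 0.0318, 0.198]
eef_rot: [-180.0, -0.2, 179.6]
contact_force: [-0.4, 0.6, -0.1]
gripper_width: 0.0566
time_s: 13.1
tcp_pos: [0.4455, 0.031, 0.1969]
eef_rot: [-180.0, -0.3, 179.5]
contact_force: [0.3, 0.4, -0.4]
gripper_width: 0.0569
[0.44549117 0.03098178 0.19690161] [-179.96119773   -0.26443295  179.53820779] 0.05690064579022924 13.1
```

View pics/w9.png

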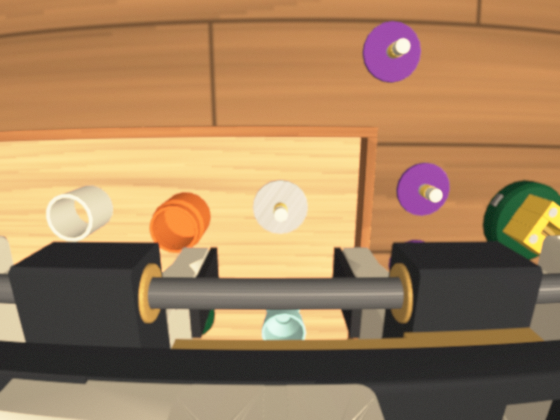

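The steel mirror is at (280,207) with its stem top near (281,214). The jar is at (180,221) and the egg cup at (284,328).

Run:
```python
from h import *
c,st=cap("wrist");print(st["tcp_pos"])
h=cv2.cvtColor(c["img"],cv2.COLOR_RGB2HSV)
print([tuple(int(v) for v in h[200,x]) for x in (240,250,256,262,270,280,300,306,312)],h[215,281],h[225,281])
hh=h[175:240,245:315];m=cv2.inRange(h,np.array((0,0,150)),np.array((180,85,255)));k=np.zeros_like(m);k[170:240,240:320]=255;m&=k
cn,_=cv2.findContours(m,cv2.RETR_EXTERNAL,cv2.CHAIN_APPROX_NONE);cn=max(cn,key=cv2.contourArea);p=onz(c,cn.reshape(-1,2),.014,st)[:,:2]*1000
print(cv2.minEnclosingCircle(p.astype(np.float32)),cv2.fitEllipse(p.astype(np.float32)))
cv2.imwrite("pics/mi.png",cv2.resize(c["img"][170:245,240:320,::-1],None,fx=6,fy=6,interpolation=cv2.INTER_CUBIC))
```

```text
[0.44586794 0.03161332 0.19712611]
[(21, 105, 252), (21, 106, 252), (20, 31, 238), (19, 29, 240), (20, 34, 235), (21, 39, 233), (19, 29, 240), (20, 68, 248), (21, 105, 252)] [ 25  22 253] [ 19  30 239]
((468.5952453613281, 36.3018913269043), 30.432388305664062) ((468.6083679199219, 36.31752014160156), (59.31980895996094, 59.86608123779297), 72.09532165527344)
```

View pics/mi.png

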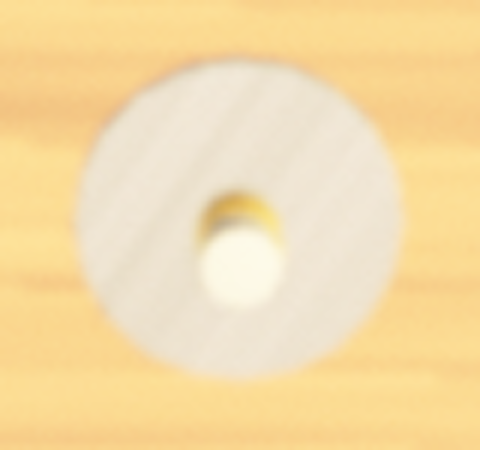

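```bash
python3 -m handwheel '[2.25,0.45,-2,0,0,0, 2.25,0.45,-5,0,0,0, 2.25,0.45,-8,0,0,0, 2.25,0.45,-11,0,0,0, 2.25,0.45,-13,0,0,0, 2.25,0.45,-14,0,0,0, 2.25,0.45,-14,0,0,0]'
python3 - <<'E'
from h import *
c,s=cap("wrist","w10");print(s["tcp_pos"],s["eef_rot"],s["gripper_width"],s["time_s"])
E
```

```text
time_s: 13.9
tcp_pos: [0.468, 0.0368, 0.056]
eef_rot: [-179.9, -0.4, 179.7]
contact_force: [-0.9, -0.8, 0.7]
gripper_width: 0.0563
[0.46795769 0.03676629 0.05602941] [-179.88947012   -0.37582059  179.73153576] 0.05628574577341807 13.9
```

View pics/w10.png

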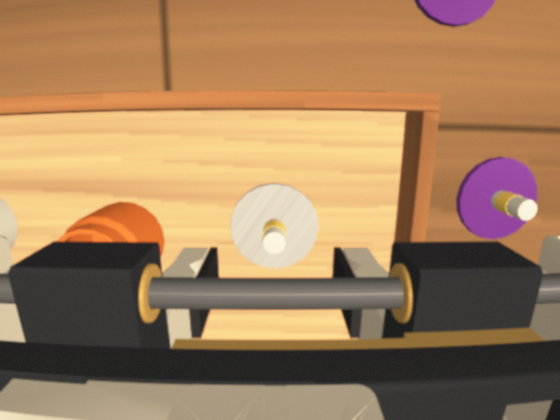

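```bash
python3 -m handwheel '[0.05,-0.05,-1,0,0,0, 0.05,-0.05,-2,0,0,0, 0.05,-0.05,-3,0,0,0, 0.05,-0.05,-3.5,0,0,0, 0.05,-0.05,-3.8,0,0,0, 0.05,-0.05,-3.9,0,0,0, 0.05,-0.05,-3.9,0,0,0]'
python3 -m handwheel '[0,0,0,0,0,0, 0,0,0,0,0,0, 0,0,0,0,0,0, 0,0,0,0,0,0, 0,0,0,0,0,0, 0,0,0,0,0,0, 0,0,0,0,0,0]' 255 20
python3 -m handwheel '[0,0,2,0,0,0, 0,0,5,0,0,0, 0,0,9,0,0,0, 0,0,13,0,0,0, 0,0,16,0,0,0, 0,0,18,0,0,0, 0,0,18,0,0,0, 0,0,18,0,0,0]'
python3 - <<'E'
from h import *
c,s=cap("wrist","w11");print(s["tcp_pos"],s["eef_rot"],s["gripper_width"],s["time_s"])
E
```

```text
time_s: 14.65
tcp_pos: [0.4693, 0.0364, 0.0182]
eef_rot: [-179.9, -0.3, 179.7]
contact_force: [-0.5, -0.5, -0.7]
gripper_width: 0.0565
time_s: 15.35
tcp_pos: [0.4693, 0.0365, 0.0182]
eef_rot: [-179.9, -0.3, 179.7]
contact_force: [-0.6, -0.3, 0.8]
gripper_width: 0.0123
time_s: 16.15
tcp_pos: [0.469, 0.0365, 0.198]
eef_rot: [-180.0, -0.3, 179.7]
contact_force: [0.4, -0.3, -2.7]
gripper_width: 0.0123
[0.46900791 0.03651812 0.19800839] [-179.96335177   -0.26539806  179.71836165] 0.012250496225715562 16.15
```

View pics/w11.png

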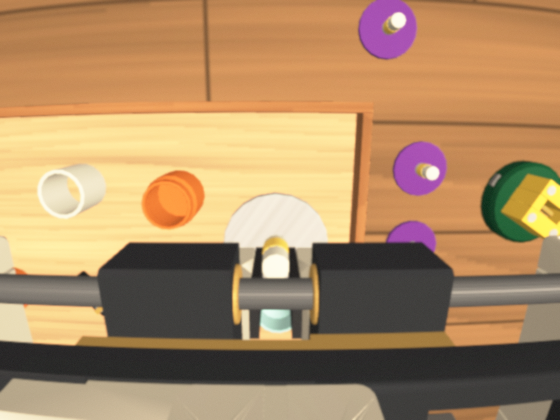

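The mirror is lifted and held by its stem at (275,262). Next, the disc offset in the hand.

Run:
```python
from h import *
c,st=cap("wrist");T=st["tcp_pos"];z=T[2]-.0042
Rm=R.from_euler('xyz',st["eef_rot"],degrees=True).as_matrix()
h=cv2.cvtColor(c["img"],cv2.COLOR_RGB2HSV);m=cv2.inRange(h,np.array((0,0,150)),np.array((180,85,255)));k=np.zeros_like(m);k[180:242,215:335]=255;m&=k
cn,_=cv2.findContours(m,cv2.RETR_EXTERNAL,cv2.CHAIN_APPROX_NONE);cn=max(cn,key=cv2.contourArea).reshape(-1,2);cn=cn[cn[:,1]<238]
p=(onz(c,cn,z,st)-T)@Rm;p=p[p[:,0]>0.005]
A=np.c_[2*p[:,:2],np.ones(len(p))];s=np.linalg.lstsq(A,(p[:,:2]**2).sum(1),rcond=None)[0];print(s[:2],np.sqrt(s[2]+s[0]**2+s[1]**2),p.max(0),p.min(0))
```

```text
[0.00815897 0.0004287 ] 0.024097801594869416 [0.03088163 0.02930329 0.00439062] [ 0.005621   -0.02860884  0.00419493]
```

```bash
python3 -m handwheel '[0.2,2.5,0,0,0,0.1, 0.5,6,0,0,0,0.23, 0.8,10,0,0,0,0.36, 1,14,0,0,0,0.49, 1.2,18,0,0,0,0.62, 1.5,22,0,0,0,0.76, 1.7,26,0,0,0,0.9, 1.85,28.5,0,0,0,1.035]'
python3 -m handwheel '[0,0,-1,0,0,0, 0,0,-4,0,0,0, 0,0,-6,0,0,0, 0,0,-8,0,0,0, 0,0,-9,0,0,0, 0,0,-9,0,0,0]'
python3 - <<'E'
from h import *
c,s=cap("wrist","w12");print(s["tcp_pos"],s["eef_rot"],s["gripper_width"],s["time_s"])
E
```

```text
time_s: 17.05
tcp_pos: [0.4865, 0.3233, 0.1951]
eef_rot: [-179.9, -0.5, -120.6]
contact_force: [1.1, -0.5, -0.3]
gripper_width: 0.0124
time_s: 17.65
tcp_pos: [0.4854, 0.3218, 0.1028]
eef_rot: [-180.0, -0.8, -120.7]
contact_force: [0.3, 0.1, -0.3]
gripper_width: 0.0123
[0.48541162 0.32178319 0.10279108] [-179.96948636   -0.78471058 -120.65990257] 0.012270668308427025 17.65
```

View pics/w12.png

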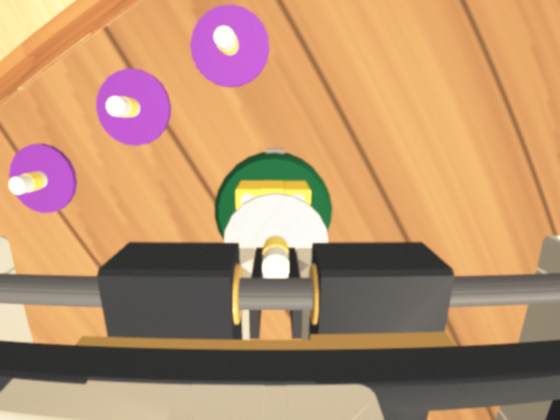

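```bash
python3 -m handwheel '[0.2,0,-0.8,0.012,-0.007,0, 0.2,0,-1.6,0.012,-0.007,0, 0.2,0,-2.3,0.012,-0.007,0, 0.2,0,-2.8,0.012,-0.007,0, 0.2,0,-3.1,0.012,-0.007,0, 0.2,0,-3.3,0.012,-0.007,0, 0.2,0,-3.35,0.012,-0.007,0, 0.2,0,-3.35,0.012,-0.007,0]'
```

```text
time_s: 18.5
tcp_pos: [0.4883, 0.3226, 0.0709]
eef_rot: [-179.9, 0.1, -120.6]
contact_force: [0.1, 0.0, -1.3]
gripper_width: 0.012
```

```bash
python3 -m handwheel '[-0.08,-0.1,-0.1,0,0,0, -0.08,-0.1,-0.2,0,0,0, -0.08,-0.1,-0.25,0,0,0, -0.08,-0.1,-0.25,0,0,0]'
```

```text
time_s: 18.9
tcp_pos: [0.4875, 0.3216, 0.0683]
eef_rot: [-179.9, 0.1, -120.6]
contact_force: [0.5, -0.3, -1.0]
gripper_width: 0.0122
```

```bash
python3 -m handwheel '[0,0,-0.05,0,0,0, 0,0,-0.1,0,0,0, 0,0,-0.1,0,0,0]'
python3 -m handwheel '[0,0,0,0,0,0, 0,0,0,0,0,0, 0,0,0,0,0,0, 0,0,0,0,0,0]' 100
python3 -m handwheel '[0,0,2,0,0,0, 0,0,6,0,0,0, 0,0,10,0,0,0, 0,0,11,0,0,0, 0,0,11,0,0,0]'
python3 - <<'E'
from h import *
c,s=cap("wrist","w13");print(s["tcp_pos"],s["eef_rot"],s["gripper_width"],s["time_s"])
E
```

```text
time_s: 19.2
tcp_pos: [0.4876, 0.3217, 0.0681]
eef_rot: [-179.9, 0.2, -120.6]
contact_force: [-1.3, -0.3, 5.7]
gripper_width: 0.0122
time_s: 19.6
tcp_pos: [0.4876, 0.3217, 0.068]
eef_rot: [-179.9, 0.2, -120.6]
contact_force: [0.5, 1.0, 0.2]
gripper_width: 0.0389
time_s: 20.1
tcp_pos: [0.4884, 0.3226, 0.1801]
eef_rot: [-179.9, 0.4, -120.6]
contact_force: [0.1, -0.1, -2.2]
gripper_width: 0.0531
[0.48841882 0.32264203 0.18009301] [-179.87339183    0.40449709 -120.60750735] 0.05311165203709554 20.1
```

View pics/w13.png

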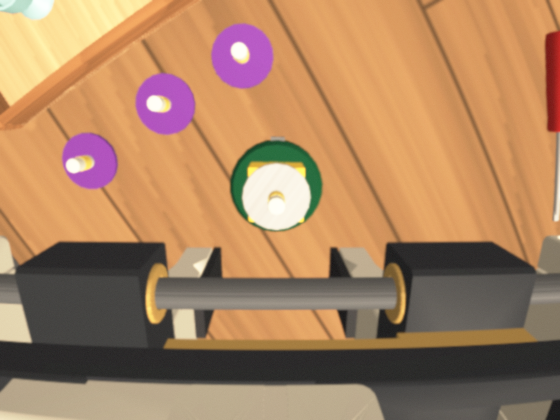

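The mirror stands on the pack, disc at (277,197) and stem at (277,204). Checking its centre.

```bash
cat >> h.py <<'E'
def mirr(c,st,z,roi,smax=60):
    h=cv2.cvtColor(c["img"],cv2.COLOR_RGB2HSV);m=cv2.inRange(h,np.array((0,0,150)),np.array((180,smax,255)));k=np.zeros_like(m);k[roi[1]:roi[3],roi[0]:roi[2]]=255;m&=k
    cn,_=cv2.findContours(m,cv2.RETR_EXTERNAL,cv2.CHAIN_APPROX_NONE);cn=max(cn,key=cv2.contourArea);p=onz(c,cn.reshape(-1,2),z,st)[:,:2]*1000
    return cv2.minEnclosingCircle(p.astype(np.float32)),cv2.fitEllipse(p.astype(np.float32))
E
python3 - <<'E'
from h import *
c,st=cap("wrist")
print(mirr(c,st,.064,(225,145,330,235)))
print(onz(c,[(277,204)],.094,st))
E
```

```text
(((487.14910888671875, 321.2424621582031), 30.442995071411133), ((487.3091125488281, 321.4378662109375), (59.0256462097168, 59.685569763183594), 51.303138732910156))
[[0.48439527 0.31884962 0.094     ]]
```

```bash
python3 -m handwheel '[-0.5,-4,1,0,0,-0.09, -1,-8,2,0,0,-0.18, -1.5,-12.5,2,0,0,-0.27, -2,-17,2,0,0,-0.36, -2.5,-21.5,2,0,0,-0.45, -3,-26,2,0,0,-0.54, -3,-30.5,2,0,0,-0.63, -3.5,-35,2,0,0,-0.72]' 0
python3 -m handwheel '[0,-4,0,0,0,-0.1, 0,-8.5,0,0,0,-0.2, -0.3,-12,0,0,0,-0.28, -0.5,-14.5,0,0,0,-0.31, -0.5,-14.5,0,0,0,-0.31, -0.5,-14.5,0,0,0,-0.31]'
python3 - <<'E'
from h import *
c,s=cap("wrist","w14");print(s["tcp_pos"],s["eef_rot"],s["gripper_width"],s["time_s"])
E
```

```text
time_s: 21.0
tcp_pos: [0.451, -0.0304, 0.1956]
eef_rot: [-180.0, -0.0, -162.1]
contact_force: [1.0, -0.5, 0.2]
gripper_width: 0.0874
time_s: 21.6
tcp_pos: [0.445, -0.1758, 0.194]
eef_rot: [-180.0, -0.2, -179.9]
contact_force: [-0.3, 0.6, 0.0]
gripper_width: 0.0876
[ 0.44498344 -0.17576441  0.19395322] [-179.97219957   -0.18195148 -179.92038852] 0.08764730069663089 21.6
```

View pics/w14.png

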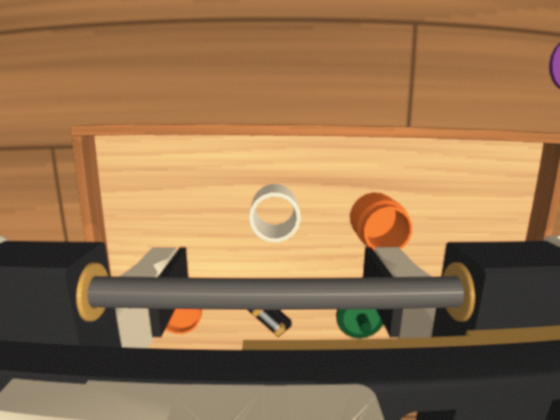

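The shade's rim is at (275,216). The jar is at (382,223), and the lid shows at (361,318).

Run:
```python
from h import *
c,st=cap("wrist");print(st["tcp_pos"])
h=cv2.cvtColor(c["img"],cv2.COLOR_RGB2HSV)
g=cv2.inRange(h,np.array((15,0,225)),np.array((40,60,255)))
k=np.zeros_like(g);k[175:245,240:310]=255;g&=k
cn,_=cv2.findContours(g,cv2.RETR_EXTERNAL,cv2.CHAIN_APPROX_NONE);cn=max(cn,key=cv2.contourArea)
print(cv2.boundingRect(cn))
p=onz(c,cn.reshape(-1,2),.056,st)[:,:2];print("shade",cv2.minEnclosingCircle((p*1000).astype(np.float32)),cv2.fitEllipse((p*1000).astype(np.float32)))
```

```text
[ 0.44528337 -0.17523973  0.19430264]
(249, 193, 51, 48)
shade ((466.56787109375, -175.8776397705078), 24.46453285217285) ((466.57110595703125, -176.17230224609375), (46.95497512817383, 47.91490936279297), 46.62177658081055)
```

```bash
python3 -m handwheel '[2.1,-0.1,-2,0,0,0, 2.1,-0.1,-5,0,0,0, 2.1,-0.1,-8,0,0,0, 2.1,-0.1,-11,0,0,0, 2.1,-0.1,-13,0,0,0, 2.1,-0.1,-15,0,0,0, 2.1,-0.1,-16.5,0,0,0, 2.1,-0.1,-17,0,0,0]' 0 15
python3 - <<'E'
from h import *
c,s=cap("wrist","w15");print(s["tcp_pos"],s["eef_rot"],s["gripper_width"],s["time_s"])
E
```

```text
time_s: 22.5
tcp_pos: [0.4656, -0.1748, 0.023]
eef_rot: [-180.0, -0.3, -179.7]
contact_force: [0.0, 0.0, -0.0]
gripper_width: 0.0874
[ 0.46557138 -0.17483677  0.02300648] [-179.97482413   -0.27429206 -179.69914706] 0.08744741494031158 22.5
```

View pics/w15.png

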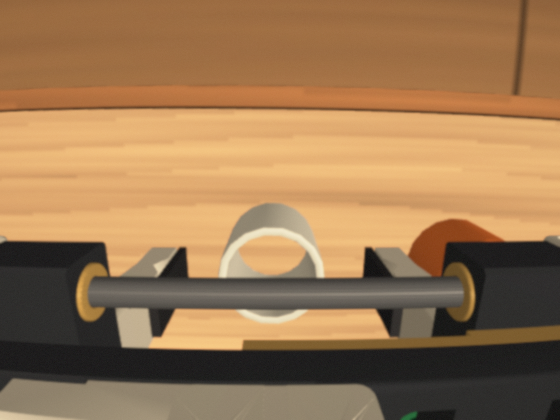

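The shade (cols 220-325) is about 1 mm left of the finger centre at col 275. Nudging, lowering, closing and lifting.

```bash
python3 -m handwheel '[0.1,-0.15,-0.5,0,0,0, 0.1,-0.15,-0.8,0,0,0, 0.1,-0.15,-0.95,0,0,0, 0.1,-0.15,-0.95,0,0,0]' 0 15
python3 -m handwheel '[0,0,0,0,0,0, 0,0,0,0,0,0, 0,0,0,0,0,0, 0,0,0,0,0,0, 0,0,0,0,0,0, 0,0,0,0,0,0, 0,0,0,0,0,0]' 255 15
python3 -m handwheel '[0,0,2,0,0,0, 0,0,5,0,0,0, 0,0,9,0,0,0, 0,0,13,0,0,0, 0,0,16,0,0,0, 0,0,19,0,0,0, 0,0,19,0,0,0, 0,0,19,0,0,0]'
python3 - <<'E'
from h import *
c,s=cap("wrist","w16");print(s["tcp_pos"],s["eef_rot"],s["gripper_width"],s["time_s"])
E
```

```text
time_s: 22.95
tcp_pos: [0.4668, -0.1765, 0.0138]
eef_rot: [-180.0, -0.2, -179.7]
contact_force: [0.1, -0.1, 0.5]
gripper_width: 0.0875
time_s: 23.65
tcp_pos: [0.4668, -0.1765, 0.0138]
eef_rot: [-180.0, -0.2, -179.7]
contact_force: [-0.2, -0.2, 0.1]
gripper_width: 0.0498
time_s: 24.45
tcp_pos: [0.4669, -0.1764, 0.2042]
eef_rot: [-180.0, -0.2, -179.7]
contact_force: [0.1, -0.5, -1.0]
gripper_width: 0.05
[ 0.46693831 -0.17635735  0.20423041] [-1.79993689e+02 -1.58733065e-01 -1.79719792e+02] 0.04995485259478201 24.45
```

View pics/w16.png

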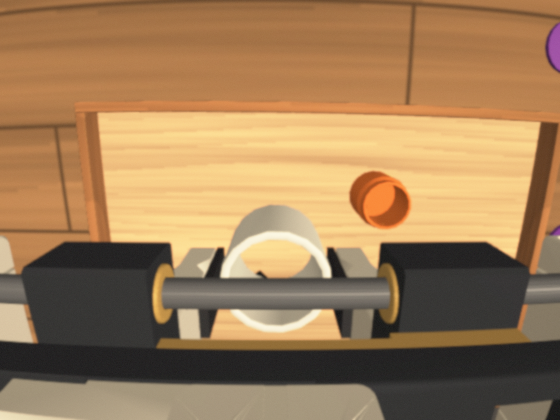

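The shade is held upright, with its rim spanning cols 221-331 and rows 234-329. Working out its offset in the hand and the shift to the foot.

Run:
```python
from h import *
c,st=cap("wrist");T=st["tcp_pos"];z=T[2]+.0422
Rm=R.from_euler('xyz',st["eef_rot"],degrees=True).as_matrix()
p=(onz(c,[(276,233.5),(276,329.5),(220.5,281),(331,281)],z,st)-T)@Rm;print(p.round(4),p[:2].mean(0),p[2:].mean(0))
print(T)
```

```text
[[ 0.0238  0.0004 -0.0421]
 [-0.0226  0.0005 -0.0423]
 [ 0.0018 -0.0238 -0.0422]
 [ 0.0019  0.0245 -0.0422]] [ 0.0005725   0.00047042 -0.0421978 ] [ 0.00185146  0.00036545 -0.04219182]
[ 0.46636603 -0.17631605  0.20331662]
```

```bash
python3 -m handwheel '[0,3,0,0,0,0.06, 0.3,7,0,0,0,0.14, 0.6,11.5,0,0,0,0.23, 0.8,16,0,0,0,0.32, 1,20.5,0,0,0,0.41, 1.2,25,0,0,0,0.5, 1.4,29.5,0,0,0,0.59, 1.6,34,0,0,0,0.7]'
python3 -m handwheel '[0,4.5,0,0,0,0.1, 0,9,0,0,0,0.2, 0.3,12,0,0,0,0.3, 0.4,14.5,0,0,0,0.34, 0.5,15.8,-2,0,0,0.34, 0.5,15.8,-4,0,0,0.34, 0.5,15.8,-6,0,0,0.34, 0.5,15.8,-6,0,0,0.34]'
python3 - <<'E'
from h import *
c,s=cap("wrist","w17");print(s["tcp_pos"],s["eef_rot"],s["gripper_width"],s["time_s"])
E
```

```text
time_s: 25.35
tcp_pos: [0.4812, 0.1652, 0.2016]
eef_rot: [180.0, -0.5, -139.4]
contact_force: [1.7, -0.3, 0.6]
gripper_width: 0.0503
time_s: 26.15
tcp_pos: [0.4845, 0.3214, 0.1379]
eef_rot: [179.9, -0.8, -120.0]
contact_force: [-0.8, -0.1, -1.3]
gripper_width: 0.0501
[0.48451696 0.32141136 0.13792527] [ 179.89635256   -0.83224595 -120.01249653] 0.050082640568476625 26.15
```

View pics/w17.png

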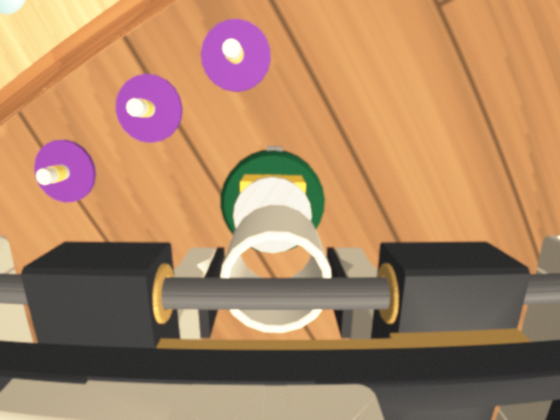

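```bash
python3 -m handwheel '[0.28,0,-0.8,0.0126,-0.0073,-0.017, 0.28,0,-1.8,0.0126,-0.0073,-0.017, 0.28,0,-2.6,0.0126,-0.0073,-0.017, 0.28,0,-3.2,0.0126,-0.0073,-0.017, 0.28,0,-3.2,0.0126,-0.0073,-0.017, 0.28,0,-3.2,0.0126,-0.0073,-0.017]'
python3 - <<'E'
from h import *
c,s=cap("wrist","w18");print(s["tcp_pos"],s["eef_rot"],s["gripper_width"],s["time_s"])
E
```

```text
time_s: 26.8
tcp_pos: [0.4885, 0.3221, 0.1081]
eef_rot: [180.0, 0.1, -120.9]
contact_force: [-0.9, 0.5, -0.4]
gripper_width: 0.0496
[0.48845421 0.32210961 0.10806708] [ 1.79968695e+02  1.36614600e-01 -1.20940683e+02] 0.04957293833962296 26.8
```

View pics/w18.png

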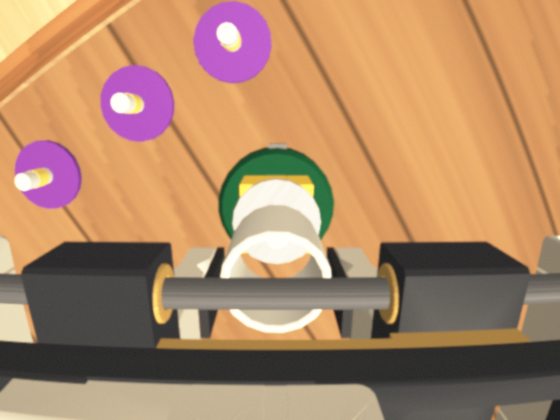

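The shade and mirror share the column at about 276. Lowering over the stem.

```bash
python3 -m handwheel '[-0.1,-0.05,-0.6,0,0,0, -0.1,-0.05,-1.4,0,0,0, -0.1,-0.05,-2.2,0,0,0, -0.1,-0.05,-2.9,0,0,0, -0.1,-0.05,-3.4,0,0,0, -0.1,-0.05,-3.6,0,0,0, -0.1,-0.05,-3.7,0,0,0, -0.1,-0.05,-3.7,0,0,0]'
```

```text
time_s: 27.65
tcp_pos: [0.4876, 0.3218, 0.0713]
eef_rot: [180.0, 0.2, -120.9]
contact_force: [0.2, -0.1, -1.5]
gripper_width: 0.0502
```

```bash
python3 -m handwheel '[0,0,-0.05,0,0,0, 0,0,-0.05,0,0,0]'
```

```text
time_s: 27.85
tcp_pos: [0.4877, 0.3219, 0.071]
eef_rot: [180.0, 0.2, -120.9]
contact_force: [-0.1, 0.4, -1.0]
gripper_width: 0.05
```

```bash
python3 -m handwheel '[0,-0.05,-0.08,0,0,0, 0,-0.05,-0.15,0,0,0, 0,-0.05,-0.15,0,0,0]'
```

```text
time_s: 28.15
tcp_pos: [0.488, 0.3217, 0.0699]
eef_rot: [180.0, 0.2, -120.9]
contact_force: [-0.2, 0.5, 2.6]
gripper_width: 0.0502
```

```bash
python3 -m handwheel '[0,0,0,0,0,0, 0,0,0,0,0,0, 0,0,0,0,0,0, 0,0,0,0,0,0, 0,0,0,0,0,0]' 0
python3 -m handwheel '[0,0,2,0,0,0, 0,0,6,0,0,0, 0,0,9,0,0,0, 0,0,12,0,0,0, 0,0,14,0,0,0, 0,0,14,0,0,0]'
python3 - <<'E'
from h import *
c,s=cap("wrist","w19");print(s["tcp_pos"],s["eef_rot"],s["gripper_width"],s["time_s"])
E
```

```text
time_s: 28.65
tcp_pos: [0.4879, 0.3216, 0.0698]
eef_rot: [180.0, 0.2, -120.9]
contact_force: [-0.0, -0.9, -0.1]
gripper_width: 0.0841
time_s: 29.25
tcp_pos: [0.4893, 0.3227, 0.2134]
eef_rot: [-179.9, 0.5, -120.9]
contact_force: [0.3, -0.4, -0.1]
gripper_width: 0.0875
[0.48925864 0.32274452 0.21339547] [-179.91865763    0.5415075  -120.90468839] 0.08745235033334162 29.25
```

View pics/w19.png

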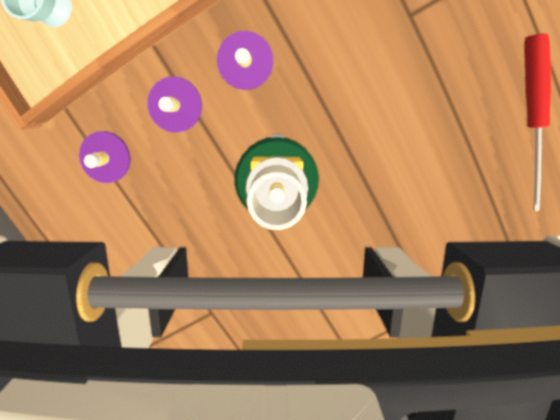

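The shade is upright around the stem, rim at (277,198). Checking its centre.

Run:
```python
from h import *
c,st=cap("wrist");print(st["tcp_pos"])
cv2.imwrite("pics/sh.png",cv2.resize(c["img"][125:240,220:335,::-1],None,fx=5,fy=5,interpolation=cv2.INTER_CUBIC))
```

```text
[0.48839184 0.32220251 0.21134192]
```

View pics/sh.png

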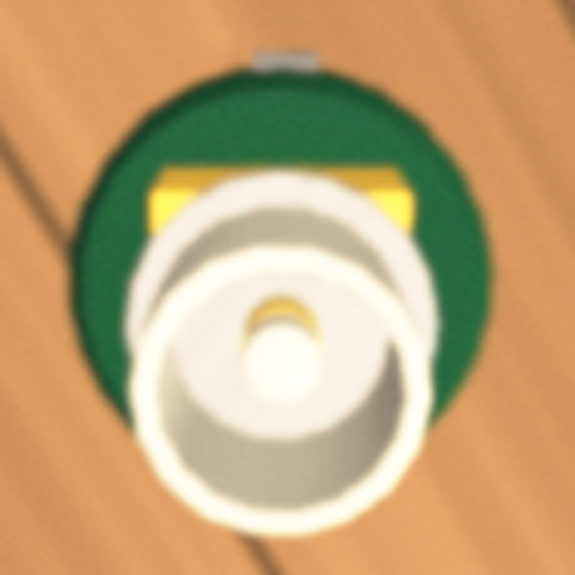

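```bash
python3 - <<'E'
from h import *
c,st=cap("wrist")
print(onz(c,[(276.3,203)],.112,st)[0], onz(c,[(220+128/5,203),(220+435/5,203)],.112,st))
E
python3 -m handwheel '[1,-4,0,0,0,-0.11, 2,-8,0,0,0,-0.22, 3,-12,0,0,0,-0.34, 4,-16,0,0,0,-0.46, 5,-20,0,0,0,-0.58, 6,-24,0,0,0,-0.69, 7,-28,0,0,0,-0.8, 8,-32,0,0,0,-0.91]' 90
python3 -m handwheel '[0.5,-3.5,0,0,0,-0.12, 1,-7,-1,0,0,-0.12, 1.1,-7.7,-1,0,0,-0.12, 1.1,-7.7,-1,0,0,-0.12]'
python3 - <<'E'
from h import *
c,s=cap("wrist","w20");print(s["tcp_pos"],s["eef_rot"],s["gripper_width"],s["time_s"])
E
```

```text
[0.48629418 0.32080382 0.112     ] [[0.50805991 0.30777371 0.112     ]
 [0.4645183  0.3338285  0.112     ]]
time_s: 30.2
tcp_pos: [0.567, -0.0004, 0.2079]
eef_rot: [180.0, 0.1, -173.3]
contact_force: [1.5, 0.6, 0.7]
gripper_width: 0.0565
time_s: 30.6
tcp_pos: [0.5772, -0.0787, 0.1963]
eef_rot: [-180.0, -0.1, 179.7]
contact_force: [0.1, 0.3, -0.8]
gripper_width: 0.0569
[ 0.57722574 -0.07874182  0.1962577 ] [-1.79998968e+02 -1.01852516e-01  1.79662331e+02] 0.056899567251531606 30.6
```

View pics/w20.png

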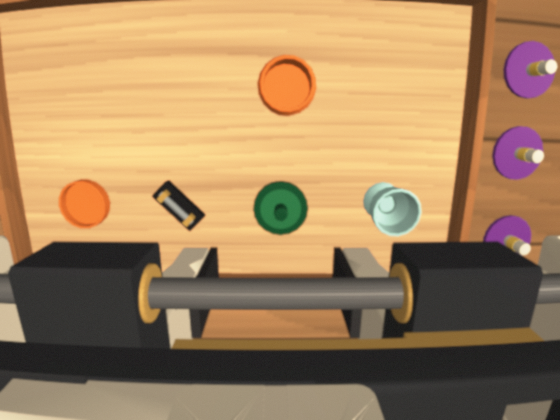

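The shade's rim centre came out at (0.486, 0.321), which is good. The lid is at (280,208) with its knob at (280,212), the egg cup at (393,208) and the fuse holder at (178,205).

Run:
```python
from h import *
c,st=cap("wrist");print(st["tcp_pos"])
m=max(comps(c,(55,100,15),(95,255,255),300,(245,170,320,242)),key=lambda t:t[0]);print(m[:3])
cn,_=cv2.findContours(m[3].astype(np.uint8),cv2.RETR_EXTERNAL,cv2.CHAIN_APPROX_NONE);cn=max(cn,key=cv2.contourArea)
p=onz(c,cn.reshape(-1,2),.014,st)[:,:2]*1000;print(cv2.minEnclosingCircle(p.astype(np.float32)),cv2.fitEllipse(p.astype(np.float32)))
cv2.imwrite("pics/lid.png",cv2.resize(c["img"][170:245,240:320,::-1],None,fx=6,fy=6,interpolation=cv2.INTER_CUBIC))
```

```text
[ 0.57755559 -0.07771014  0.19684036]
(np.int32(2040), array([279.1754902 , 206.88235294]), array([254, 182,  51,  51], dtype=int32))
((601.5935668945312, -73.13381958007812), 28.35858154296875) ((601.5772094726562, -73.04171752929688), (54.5355110168457, 55.8167610168457), 87.04059600830078)
```

View pics/lid.png

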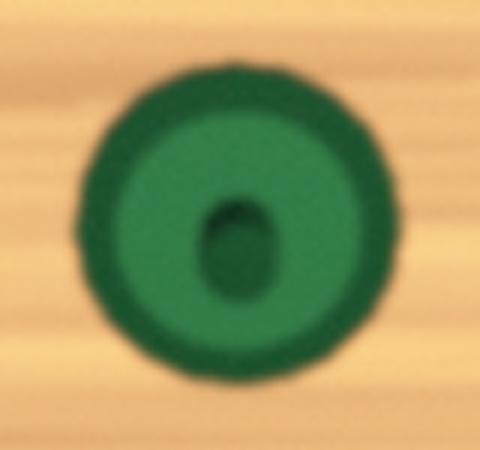

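```bash
python3 -m handwheel '[2.4,0.45,-2,0,0,0, 2.4,0.45,-5,0,0,0, 2.4,0.45,-8,0,0,0, 2.4,0.45,-11,0,0,0, 2.4,0.45,-13,0,0,0, 2.4,0.45,-14,0,0,0, 2.4,0.45,-14,0,0,0]'
python3 - <<'E'
from h import *
c,s=cap("wrist","w21");print(s["tcp_pos"],s["eef_rot"],s["gripper_width"],s["time_s"])
E
```

```text
time_s: 31.4
tcp_pos: [0.6011, -0.0716, 0.0562]
eef_rot: [180.0, -0.1, 179.9]
contact_force: [-0.7, -0.5, -0.5]
gripper_width: 0.0568
[ 0.60109268 -0.071616    0.05621635] [ 1.79996903e+02 -1.16564002e-01  1.79864070e+02] 0.0567954787961661 31.4
```

View pics/w21.png

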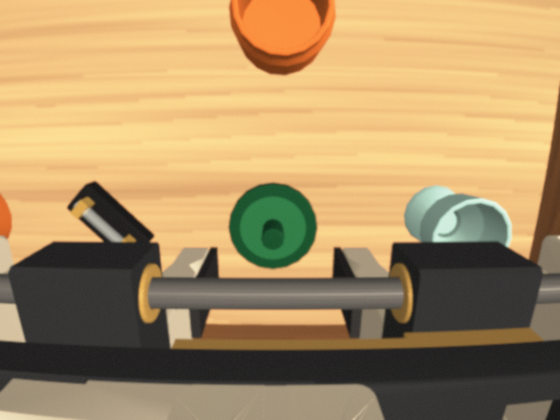

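```bash
python3 -m handwheel '[0.05,-0.14,-1,0,0,0, 0.05,-0.14,-2,0,0,0, 0.05,-0.14,-3,0,0,0, 0.05,-0.14,-3.5,0,0,0, 0.05,-0.14,-3.8,0,0,0, 0.05,-0.14,-3.85,0,0,0, 0.05,-0.14,-3.85,0,0,0]'
python3 -m handwheel '[0,0,0,0,0,0, 0,0,0,0,0,0, 0,0,0,0,0,0, 0,0,0,0,0,0, 0,0,0,0,0,0, 0,0,0,0,0,0, 0,0,0,0,0,0]' 255 20
python3 -m handwheel '[0,0,2,0,0,0, 0,0,5,0,0,0, 0,0,9,0,0,0, 0,0,13,0,0,0, 0,0,17,0,0,0, 0,0,20,0,0,0, 0,0,20,0,0,0, 0,0,20,0,0,0]'
python3 - <<'E'
from h import *
c,s=cap("wrist","w22");print(s["tcp_pos"],s["eef_rot"],s["gripper_width"],s["time_s"])
E
```

```text
time_s: 32.15
tcp_pos: [0.6026, -0.0732, 0.0191]
eef_rot: [180.0, 0.0, 179.9]
contact_force: [0.1, -0.9, -0.3]
gripper_width: 0.0567
time_s: 32.85
tcp_pos: [0.6026, -0.0732, 0.0191]
eef_rot: [180.0, -0.0, 179.9]
contact_force: [-0.6, 0.3, 0.6]
gripper_width: 0.0063
time_s: 33.65
tcp_pos: [0.6027, -0.0731, 0.2197]
eef_rot: [180.0, 0.1, 179.9]
contact_force: [-0.9, 0.3, -0.8]
gripper_width: 0.0003
[ 0.60270339 -0.07306162  0.21966103] [1.79958490e+02 8.59574990e-02 1.79856557e+02] 0.0003108615311706636 33.65
```

View pics/w22.png

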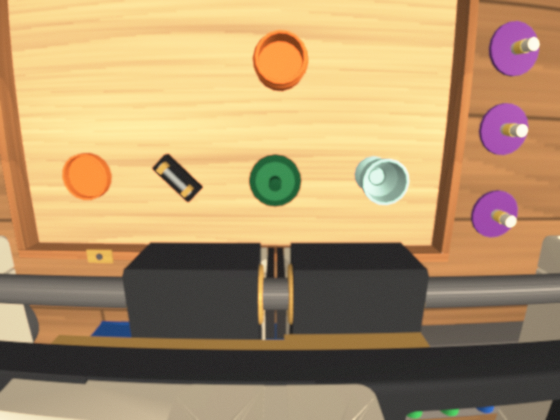

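The grasp failed: the fingers shut completely and the lid is still on the shelf at (275,180). I'll look closer to see why.

Run:
```python
from h import *
c,st=cap("wrist");print(st["tcp_pos"])
m=max(comps(c,(55,100,15),(95,255,255),300,(240,145,315,215)),key=lambda t:t[0]);print(m[:3])
cn,_=cv2.findContours(m[3].astype(np.uint8),cv2.RETR_EXTERNAL,cv2.CHAIN_APPROX_NONE);cn=max(cn,key=cv2.contourArea)
p=onz(c,cn.reshape(-1,2),.014,st)[:,:2]*1000;print(cv2.minEnclosingCircle(p.astype(np.float32)),cv2.fitEllipse(p.astype(np.float32)))
cv2.imwrite("pics/lid2.png",cv2.resize(c["img"][145:215,240:310,::-1],None,fx=8,fy=8,interpolation=cv2.INTER_CUBIC))
s,_=cap("side");cv2.imwrite("pics/lid2s.png",cv2.resize(s["img"][165:205,215:265,::-1],None,fx=10,fy=10,interpolation=cv2.INTER_CUBIC))
h=cv2.cvtColor(c["img"],cv2.COLOR_RGB2HSV)
k=(h[165:200,260:290,2]<95)&(h[165:200,260:290,1]>100);ys,xs=np.where(k);print(xs.min()+260,xs.max()+260,ys.min()+165,ys.max()+165,xs.mean()+260,ys.mean()+165)
```

```text
[ 0.60209346 -0.07312111  0.2184893 ]
(np.int32(1906), array([274.78174187, 181.08866737]), array([250, 157,  50,  49], dtype=int32))
((601.5828857421875, -73.38108825683594), 28.09505844116211) ((601.6618041992188, -73.06182861328125), (54.34720230102539, 55.353065490722656), 80.65773010253906)
260 289 177 199 273.6 183.10909090909092
```

View pics/lid2.png

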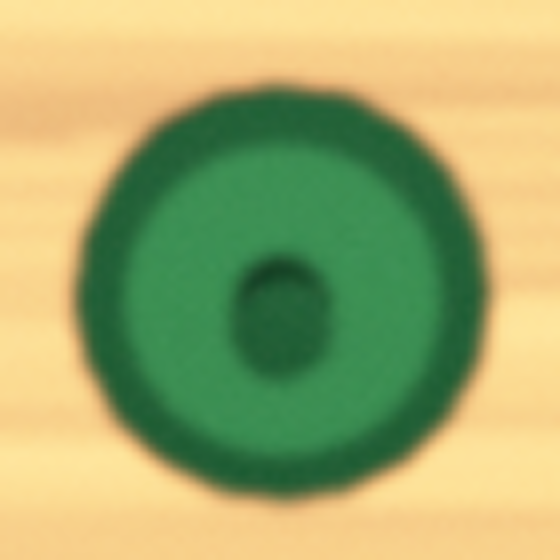

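View pics/lid2s.png

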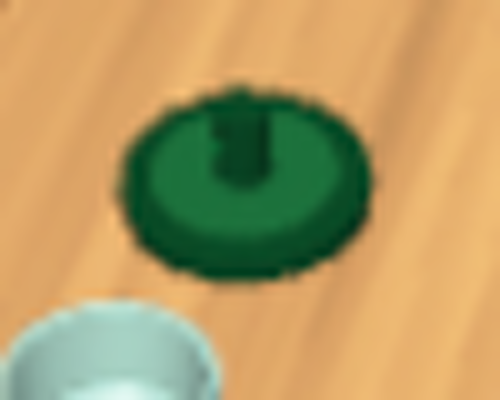

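The lid hasn't moved, still at (0.6016,-0.073). Its knob is a short cylinder about 12-13 mm wide, so the pads may only meet it near its top edge. I'll look at the fingers' shape from the side camera.

Run:
```python
from h import *
s,st=cap("side","s22");T=st["tcp_pos"]
q=proj(s,[T,T+[0,0,.019],T+[0,0,.03]]);print(q)
x,y=q[0].astype(int);im=s["img"][max(0,y-90):y+30,max(0,x-80):x+80,::-1]
cv2.imwrite("pics/fing.png",cv2.resize(im,None,fx=5,fy=5,interpolation=cv2.INTER_CUBIC));print(im.shape, max(0,y-90),max(0,x-80))
```

```text
[[232.44840331 108.85793159]
 [231.78956957 100.58377452]
 [231.39932167  95.67133947]]
(120, 160, 3) 18 152
```

View pics/fing.png

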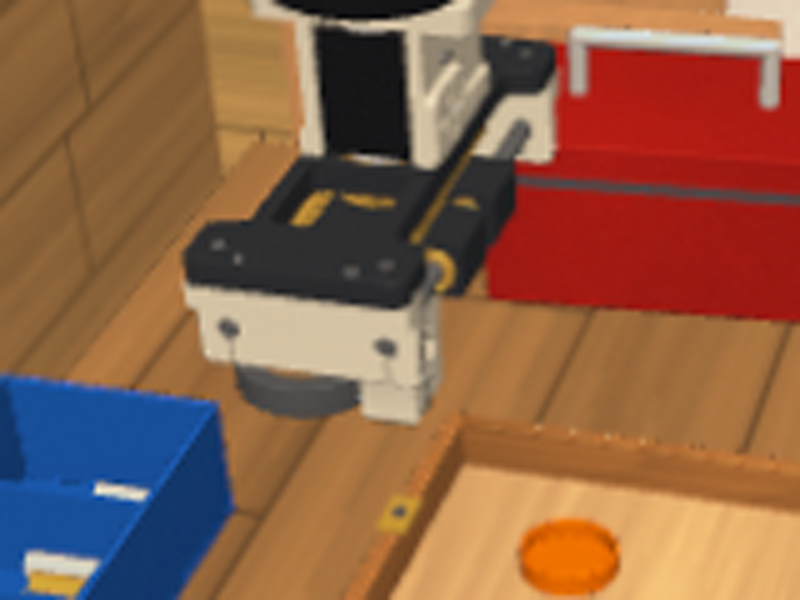

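The fingertip's lower edge is at crop (400,420), about 15 mm above the nominal TCP, so the pads only met the knob's top edge. I'll go deeper in small force-checked steps. I'll also turn the jaws 45° so the gripper body stays clear of the egg cup and fuse holder.

```bash
python3 -m handwheel '[0,0,-3,0,0,0.13, 0,0,-6,0,0,0.26, 0,0,-9,0,0,0.39, 0,0,-12,0,0,0.52, 0,0,-15,0,0,0.65, 0,0,-17,0,0,0.785, 0,0,-18,0,0,0.785, 0,0,-18,0,0,0.785]' 90 20
python3 - <<'E'
from h import *
c,s=cap("wrist","w23");print(s["tcp_pos"],s["eef_rot"],s["gripper_width"],s["contact_force"])
E
```

```text
time_s: 34.65
tcp_pos: [0.6006, -0.0735, 0.0357]
eef_rot: [179.9, -0.3, -135.4]
contact_force: [0.1, -0.2, 0.2]
gripper_width: 0.055
[ 0.60061377 -0.07347083  0.03569511] [ 179.88668074   -0.31776433 -135.39319226] 0.055023398761946084 [ 0.09975252 -0.19872724  0.23853918]
```

View pics/w23.png

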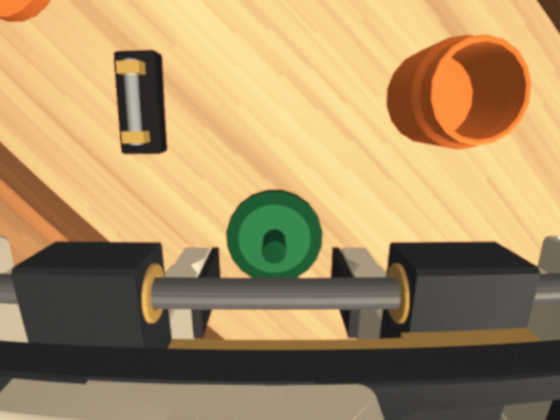

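```bash
python3 -m handwheel '[0.1,0.04,-0.8,0,0,0, 0.1,0.04,-1.4,0,0,0, 0.1,0.04,-1.7,0,0,0, 0.1,0.04,-1.9,0,0,0, 0.1,0.04,-2.0,0,0,0]'
python3 -m handwheel '[0,0,-0.1,0,0,0, 0,0,-0.2,0,0,0, 0,0,-0.2,0,0,0]'
python3 -m handwheel '[0,0,-0.1,0,0,0, 0,0,-0.2,0,0,0, 0,0,-0.2,0,0,0]'
```

```text
time_s: 35.2
tcp_pos: [0.6026, -0.073, 0.0171]
eef_rot: [180.0, -0.2, -135.4]
contact_force: [0.4, 0.6, 0.3]
gripper_width: 0.0568
time_s: 35.5
tcp_pos: [0.6027, -0.073, 0.0151]
eef_rot: [180.0, -0.2, -135.4]
contact_force: [0.4, -0.3, -0.2]
gripper_width: 0.0565
time_s: 35.8
tcp_pos: [0.6025, -0.073, 0.013]
eef_rot: [180.0, -0.2, -135.4]
contact_force: [-0.5, -0.8, 0.4]
gripper_width: 0.0568
```

```bash
python3 -m handwheel '[0,0,-0.1,0,0,0, 0,0,-0.2,0,0,0, 0,0,-0.3,0,0,0, 0,0,-0.3,0,0,0]'
python3 -m handwheel '[0,0,-0.1,0,0,0, 0,0,-0.2,0,0,0, 0,0,-0.3,0,0,0, 0,0,-0.3,0,0,0]'
python3 - <<'E'
from h import *
c,s=cap("side","s24")
cv2.imwrite("pics/s24c.png",cv2.resize(s and c["img"][110:220,180:320,::-1],None,fx=5,fy=5,interpolation=cv2.INTER_CUBIC))
cap("wrist","w24")
E
```

```text
time_s: 36.2
tcp_pos: [0.6024, -0.073, 0.0098]
eef_rot: [180.0, -0.2, -135.4]
contact_force: [0.5, 0.3, 0.2]
gripper_width: 0.0563
time_s: 36.6
tcp_pos: [0.6023, -0.073, 0.0066]
eef_rot: [179.9, -0.3, -135.4]
contact_force: [-0.8, -0.3, -0.0]
gripper_width: 0.0569
```

View pics/s24c.png

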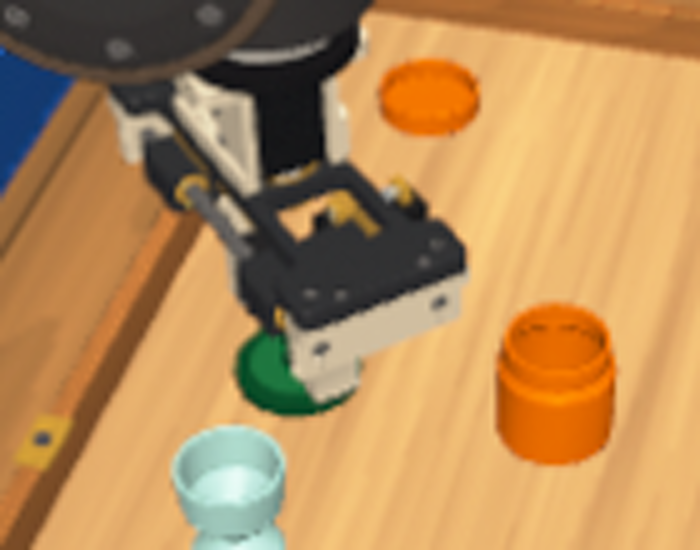

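View pics/w24.png

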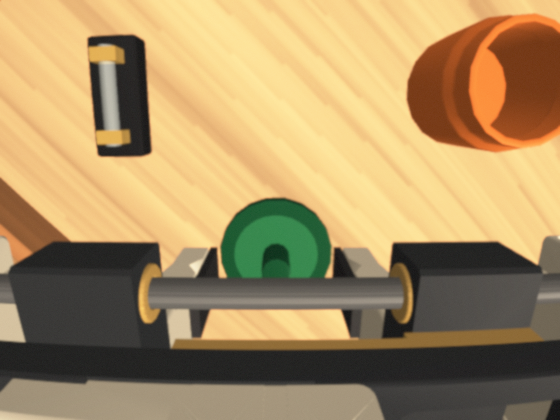

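No contact at TCP z 0.0066. The jaws straddle the lid's knob (275,262) and all neighbours are clear, so I'll close.

```bash
python3 -m handwheel '[0,0,0,0,0,0, 0,0,0,0,0,0, 0,0,0,0,0,0, 0,0,0,0,0,0, 0,0,0,0,0,0, 0,0,0,0,0,0, 0,0,0,0,0,0, 0,0,0,0,0,0]' 255 20
```

```text
time_s: 37.5
tcp_pos: [0.6024, -0.073, 0.0068]
eef_rot: [180.0, -0.2, -135.4]
contact_force: [1.4, -0.2, -0.1]
gripper_width: 0.0128
```

Gripped at 12.8 mm. Lifting.

```bash
python3 -m handwheel '[0,0,1,0,0,0, 0,0,3,0,0,0, 0,0,7,0,0,0, 0,0,11,0,0,0, 0,0,15,0,0,0, 0,0,18,0,0,0, 0,0,20,0,0,0, 0,0,20,0,0,0]'
python3 - <<'E'
from h import *
c,s=cap("wrist","w25");print(s["tcp_pos"],s["eef_rot"],s["gripper_width"],s["time_s"])
E
```

```text
time_s: 38.3
tcp_pos: [0.6041, -0.0731, 0.2113]
eef_rot: [-179.8, 0.0, -135.4]
contact_force: [-0.5, -0.7, -0.7]
gripper_width: 0.0131
[ 0.60408804 -0.07307133  0.21127186] [-1.79796271e+02  4.48719081e-02 -1.35363404e+02] 0.01308055431647617 38.3
```

View pics/w25.png

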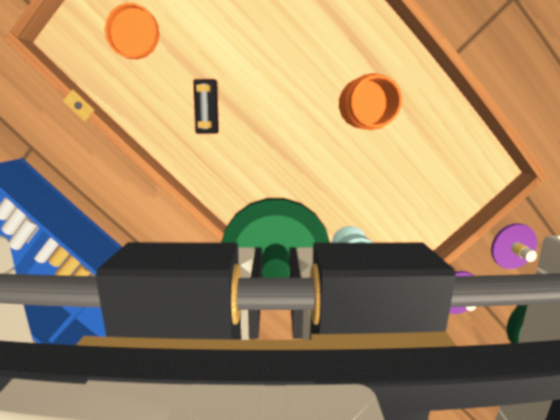

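The lid is held level on its knob (275,262). Carrying it to the foot.

```bash
python3 -m handwheel '[-0.8,3,0,0,0,0.03, -2,7,0,0,0,0.06, -3.3,11.5,0,0,0,0.09, -4.6,16,0,0,0,0.12, -6,20.5,0,0,0,0.15, -7.3,25,0,0,0,0.18, -8.6,29.5,0,0,0,0.21, -10,34,0,0,0,0.25]'
python3 -m handwheel '[-0.8,3,0,0,0,0, -1.2,4.5,0,0,0,0, -1.4,5,-1,0,0,0, -1.4,5,-2,0,0,0, -1.4,5,-3,0,0,0, -1.4,5,-4,0,0,0, -1.4,5,-4,0,0,0]'
python3 - <<'E'
from h import *
c,s=cap("wrist","w26");print(s["tcp_pos"],s["eef_rot"],s["gripper_width"],s["time_s"])
E
```

```text
time_s: 39.15
tcp_pos: [0.5016, 0.2683, 0.2081]
eef_rot: [-180.0, -0.2, -121.0]
contact_force: [1.5, 1.0, -0.9]
gripper_width: 0.0125
time_s: 39.85
tcp_pos: [0.4871, 0.3166, 0.1661]
eef_rot: [180.0, -0.3, -121.1]
contact_force: [-0.0, 0.4, -1.1]
gripper_width: 0.0131
[0.48709942 0.31658449 0.16608529] [ 179.99247334   -0.33122007 -121.07970022] 0.013098182542946746 39.85
```

View pics/w26.png

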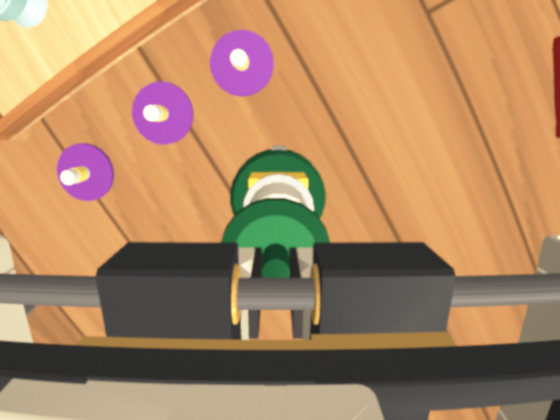

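```bash
python3 -m handwheel '[0,0.45,-0.5,0.005,-0.003,0, 0,0.45,-1.5,0.005,-0.003,0, 0,0.45,-2.7,0.005,-0.003,0, 0,0.45,-3.7,0.005,-0.003,0, 0,0.45,-4.4,0.005,-0.003,0, 0,0.45,-4.8,0.005,-0.003,0, 0,0.45,-4.8,0.005,-0.003,0]'
python3 - <<'E'
from h import *
c,s=cap("wrist","w27");print(s["tcp_pos"],s["eef_rot"],s["gripper_width"],s["time_s"])
E
```

```text
time_s: 40.6
tcp_pos: [0.4873, 0.3214, 0.1184]
eef_rot: [-180.0, 0.0, -121.1]
contact_force: [0.0, -0.0, -0.6]
gripper_width: 0.0132
[0.48734181 0.32136279 0.11842562] [-1.79983925e+02  8.65619078e-03 -1.21052817e+02] 0.013223890334729507 40.6
```

View pics/w27.png

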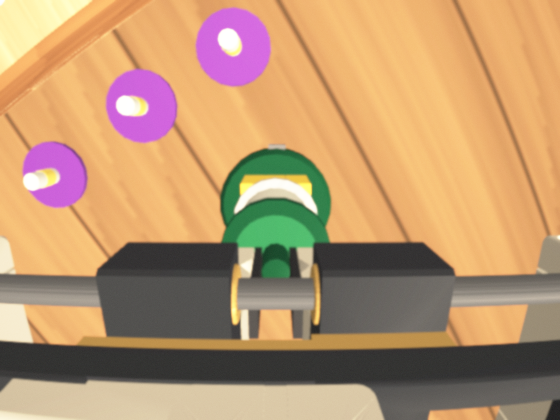

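The lid is centred over the shade at col 275. Lowering the last few mm.

```bash
python3 -m handwheel '[0,0,-0.2,0,0,0, 0,0,-0.4,0,0,0, 0,0,-0.55,0,0,0, 0,0,-0.65,0,0,0, 0,0,-0.65,0,0,0]'
python3 -m handwheel '[0,0,-0.08,0,0,0, 0,0,-0.1,0,0,0, 0,0,-0.1,0,0,0]'
```

```text
time_s: 41.15
tcp_pos: [0.4875, 0.3215, 0.1124]
eef_rot: [-180.0, 0.0, -121.1]
contact_force: [-0.2, 0.6, -1.3]
gripper_width: 0.0132
time_s: 41.45
tcp_pos: [0.4875, 0.3215, 0.1114]
eef_rot: [-180.0, 0.0, -121.1]
contact_force: [0.3, 0.3, -0.6]
gripper_width: 0.013
```

```bash
python3 -m handwheel '[0,0,-0.08,0,0,0, 0,0,-0.1,0,0,0, 0,0,-0.1,0,0,0]'
```

```text
time_s: 41.75
tcp_pos: [0.4877, 0.3217, 0.1107]
eef_rot: [-180.0, 0.1, -121.0]
contact_force: [0.3, 0.4, 2.5]
gripper_width: 0.013
```

Contact at 2.5 N, so it is seated. Releasing and rising.

```bash
python3 -m handwheel '[0,0,0,0,0,0, 0,0,0,0,0,0, 0,0,0,0,0,0, 0,0,0,0,0,0, 0,0,0,0,0,0]' 90
python3 -m handwheel '[0,0,2,0,0,0, 0,0,5,0,0,0, 0,0,9,0,0,0, 0,0,12,0,0,0, 0,0,12,0,0,0, 0,0,12,0,0,0, 0,0,12,0,0,0]'
python3 - <<'E'
from h import *
c,s=cap("wrist","w28");print(s["tcp_pos"],s["eef_rot"],s["gripper_width"],s["time_s"],s["contact_force"])
m=max(comps(c,(55,100,15),(95,255,255),300,(225,150,330,242)),key=lambda t:t[0]);print(m[:3])
E
```

```text
time_s: 42.25
tcp_pos: [0.4877, 0.3217, 0.1106]
eef_rot: [-180.0, 0.1, -121.0]
contact_force: [0.6, 0.3, -0.0]
gripper_width: 0.0476
time_s: 42.95
tcp_pos: [0.4871, 0.3212, 0.2295]
eef_rot: [-180.0, -0.0, -121.1]
contact_force: [0.2, -0.3, 0.1]
gripper_width: 0.0568
[0.48713417 0.32122328 0.22951535] [-1.79997166e+02 -2.54150127e-02 -1.21052048e+02] 0.05683827101156848 42.95 [ 0.17702925 -0.27539562  0.08070872]
(np.int32(4521), array([274.99270073, 191.89338642]), array([236, 150,  79,  84], dtype=int32))
```

View pics/w28.png

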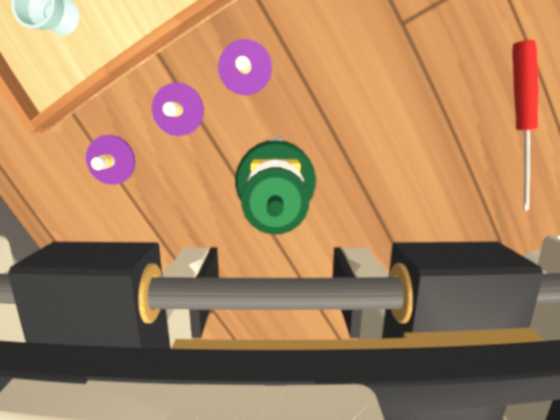

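The lid is on the stack at (275,200). I'll back the arm away and check the stack and bystanders in the side and top views.

```bash
python3 -m handwheel '[0,-4,2,0,0,0, 0,-8,3,0,0,0, 0,-12,3,0,0,0, 0,-16,3,0,0,0, 0,-16,3,0,0,0, 0,-16,3,0,0,0]'
python3 - <<'E'
from h import *
c,_=cap("side","s29");t,_=cap("top","t29")
a=cv2.resize(c["img"][280:410,170:310,::-1],None,fx=3,fy=3,interpolation=cv2.INTER_CUBIC)
b=cv2.resize(t["img"][140:270,90:230,::-1],None,fx=3,fy=3,interpolation=cv2.INTER_CUBIC)
cv2.imwrite("pics/end.png",np.hstack([a[:390,:400],b[:390,:400]]))
w=cv2.imread("pics/w28.png");cv2.imwrite("pics/lidend.png",cv2.resize(w[130:245,220:335],None,fx=5,fy=5,interpolation=cv2.INTER_CUBIC))
E
```

```text
time_s: 43.6
tcp_pos: [0.4869, 0.1602, 0.2587]
eef_rot: [180.0, -0.1, -121.2]
contact_force: [-0.3, 0.8, -0.7]
gripper_width: 0.0566
```

View pics/end.png

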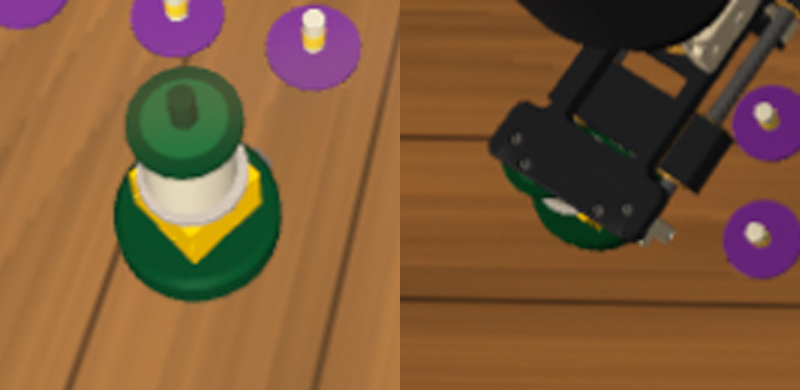

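View pics/lidend.png

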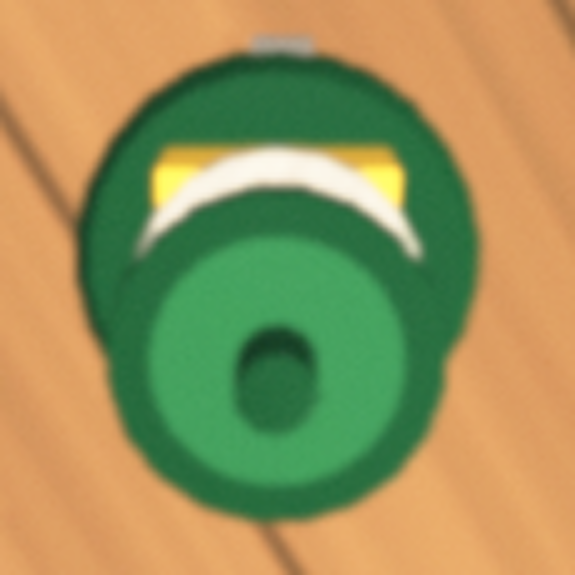

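View pics/t29.png

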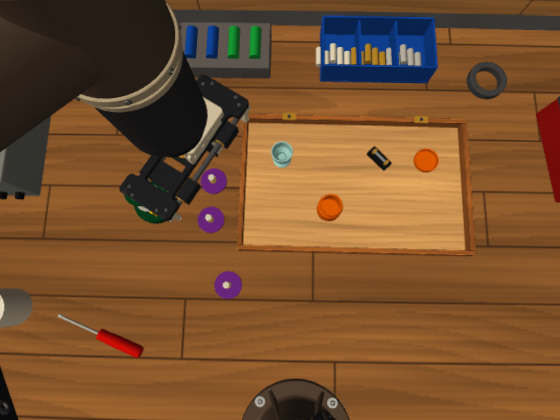

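The side view shows the pack, mirror, shade and lid stacked upright. The top view shows the egg cup (282,154), fuse holder (379,158), cap (426,160), jar (330,207) and purple discs where they started. A last numeric check of the lid centre:

Run:
```python
from h import *
c,st=cap("wrist")
st=dict(tcp_pos=np.array([0.48713417,0.32122328,0.22951535]),eef_rot=np.array([-179.997,-.025,-121.052]))
print(onz(c,[(220+277.5/5,130+353.5/5)],.118,st)[0],onz(c,[(220+278/5,130+361/5)],.120,st)[0])
s=sensors.get_state();print(s["contact_force"],s["time_s"],s["qd"].round(2))
```

```text
[0.48668736 0.32072339 0.118     ] [0.48704857 0.3214881  0.12      ]
[ 0.74356043 -0.02779705 -0.43552166] 43.75 [ 0.39  0.25  0.2   0.04 -0.12  0.09]
```

```bash
python3 -m handwheel '[0,0,0,0,0,0, 0,0,0,0,0,0, 0,0,0,0,0,0]'
python3 - <<'E'
from plant import r
print(r.close_job())
E
```

```text
time_s: 44.05
tcp_pos: [0.4871, 0.1622, 0.2584]
eef_rot: [180.0, -0.1, -121.0]
contact_force: [-0.4, -0.6, -0.0]
gripper_width: 0.0566
the job is handed in; nothing more can be done
None
```

The lantern is assembled on its foot: the pack over the tongue, then the mirror, shade and lid, each released before I fetched the next. I handed the job in at 44 s, with the arm clear of everything.

**Last checks:** my estimates put every centre within about 1 mm of the foot's axis at (0.487, 0.321). These come from wrist-camera views with calibration good to about 2 mm. The side view shows the stack upright. The top view shows the jar, cap, egg cup, fuse holder and the three purple discs in view (of four) where they started; the arm hid the fourth at the end.

**What failed or disagreed:**
- **Lid grasp:** the first attempt slipped off the knob without moving the lid, because the fingertips sit about 15 mm higher than I had assumed. Going 12 mm deeper with the jaws turned 45° held it.
- **Foot position:** the side camera's first reading was about 4 mm off the wrist camera's in y, and the top camera's about 3 mm the other way. I used the wrist value.
- **Mirror stem:** one rough reading of its top, with a hand-picked pixel, came out about 3 mm off the axis, while the disc read within 1 mm.

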